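# Fit the load fuse with the fuse tongs and hold the load slide at its mark

## Task

Start a load test: take the orange fuse tongs in the gripper, lift the cream cartridge fuse out of the beech rack with them (neither fingers nor arm may touch the fuse), lower it fully home into the two copper clips, then stand the tongs back upright in their grey stand and let go of them. Next take the black knob of the load rheostat and draw its spring-return slide out until the yellow pointer stands at the red mark, never running it more than a centimetre past, and finish the program still holding it there: let go, it would spring back. Leave the red mark, the green fuse and all other parts on the shelf where they are.

Things in the scene. Friction and masses are not known exactly. Their poses are not given: they have to be found in the camera images.
- tongs_grip (a point): Orange spring fuse tongs standing upright, tips down. Point midway between the two ribbed handles, 85 mm above the tips' lower ends; z up, handles at +y and -y, squeezed together along y. At rest 42 mm over the handles here, 44 mm at their lower ends; 22 mm broad (x); handles reach from 20 mm below to 14 mm above this point, bow's top 25 mm above it. Held at 39 to 40 mm the tongs are carried with the tips some 30 mm apart
- tongs_tips (a point): Point midway between the two black rubber tips, 11 mm above their lower ends, 74 mm below tongs_grip; same axes. Each tip is 16 mm broad (x), 6 mm thick (y), with a flat inner face 26 mm high. At rest the tips are 38 mm apart inside, 50 mm over the outside; squeezing the handles pinches a part between them
- stand_slot (a point): Grey fixed stand of the tongs. This point lies on the bench under the middle of its slot. Slot 22 mm (x) by 60 mm (y), floor 8 mm and straight walls to 58 mm above the bench, then lips flared to 39 mm (x) ending 70 mm above it. The tongs stand with their y along the slot's y, either way round, tips on the floor
- fuse_center (a point): Cream ceramic cartridge fuse with nickel end caps, a cylinder 22 mm in diameter and 58 mm long, about 55 g, lying level in one of the rack's two places. This point is its centre; its x axis is the fuse's long axis (it may lie rolled about it). It is carried by the rack's strips 16 to 26 mm either side of its middle and is free all round between them
- rack: Fixed beech fuse rack, board 85 x 150 x 10 mm, origin under its centre on the bench. Two notched strips along y at x = +-21 mm, 10 mm thick, tops 30 mm high. Fuses lie along x in notches at y = -34 and +34 mm, centres 29 mm above the bench; 8 mm between a fuse's underside and the board, 32 mm free between the strips
- spare_center (a point): Centre of the green spare fuse, same size as the cream one, in the other place of the rack. Leave it
- clips (a point): Where the fuse's centre must end: midway between the two copper U clips of the fixed brown fuse base (125 x 52 x 18 mm), 38 mm above the bench. x runs from clip to clip. Clips at x = +-21 mm, 12 mm long, 25 mm wide inside, floor 11 mm below this point, straight walls to 7 mm above it, lips flared to 35 mm ending 15 mm above it. Between them 30 mm are free; block top 20 mm below this point
- slide_knob (a point): Centre of the black knob on the rheostat's slide: a rounded block 24 mm (x) by 34 mm (y) by 38 mm high, 150 mm above the bench. Pinch it from above across x or y; saddle and end plates below it end 27 mm under this point. The slide draws out along its own -x, roughly towards the robot
- slide_pointer (a point): Point on the slide in line (along x) with its yellow pointer, on the slide's centre line 120 mm above the bench; axes as the rheostat's
- mark (a point): Point in line (along x) with the red set mark, on the slide's centre line 120 mm above the bench; the slide is at the mark when slide_pointer has x = 0 in this point's frame. It starts 55 to 120 mm short, at positive x. The red mark itself (6 mm thick, top 128 mm high) sits 49 to 63 mm to the -y side, beside the white scale
- slide (a joint): Draw of the rheostat's slide in m: 0 = home, where the spring keeps it; positive = drawn out along -x; end stop at 0.15. The return spring pulls with 4 N at home, rising 40 N per metre; a little friction besides
- set_mark (a joint): Draw, in m on the scale of joint slide, at which the red mark is set (0.055 to 0.12)
- housing: Dusty grey cast alternator rear housing, 160 mm over its ears, 52 mm high. Origin under its centre. Leave it
- lamp: Cream ceramic test lamp with glass bulb, 60 mm across, 80 mm high. Origin under its centre. Leave it
- regulator: Grey finned aluminium voltage regulator, 62 x 46 x 24 mm. Origin under its centre. Leave it
- nut: Nickel-plated terminal nut, 21 mm across, 10 mm high. Origin under its centre. Leave it
- pulley: Steel alternator pulley, 62 mm across, 30 mm high. Origin under its centre. Leave it
- bearing: Steel ball bearing, 47 mm across, 14 mm high. Origin under its centre. Leave it
- tongs: The tongs as a whole, 110 mm tall, 60 g. Origin midway between the tips' lower ends, z up. Squeezed until the handles are parallel, 34 mm over them, the tips are parallel and 22 mm apart. The handles spring back: squeezing starts at about 4 N and takes 8 to 10 N at 34 mm; a grip of 25 to 40 N there pinches a part firmly. Turn and carry them without jerks: in a light grip they can swing about the line between the fingers
- fuse: The cream fuse as a whole; origin at the lower side of its middle, use fuse_center to grasp it
Not all that is in view belongs to the job. Of the things that look like the tongs, the middle-sized one is meant.

How it is judged:
By the outcome, as a careful person would: the job done as asked, in the order asked, and still so for the second after the job is handed in, while the arm keeps its last pose, push and grip.
It also fails if it takes over 61 s, if anything falls off the work surface, if the arm or the gripper's body presses on something with over 40 N, if the wrist force passes 120 N, or if a joint passes its speed limit or range.

## Robot

A 6-joint arm with a two-finger parallel gripper is mounted at the origin on the work surface. World frame = base frame: x ahead of the robot, y to its left, z up, the work surface at z = 0. Lengths are in m, angles in rad, forces in N, time in s.
With the tool pointing down it reaches from about 0.425 to 0.95 m from the base axis. Payload 3.5 kg.
Tool frame: the origin (TCP) lies at the very end of the fingers, on their centre line; the grasp point (between the pads) lies 19 mm behind it (tcp_to_grasp is the distance from the TCP to the grasp point, in m); z points along the fingers, y is the direction in which the jaws open and shut (so a half turn about z gives the same grasp; the last joint's range is limited). The gripper opens to 85 mm and grips with 20 to 120 N. Pads are 22 mm wide; open, the fingers measure 114 mm over their backs; the gripper's body (76 mm by 85 mm) begins 54 mm behind the grasp point. The pads swing forward as they close: fully open they stand 13 mm farther back than shut.
Start: joints at [0.962, 0.286, 1.577, -0, 1.279, -0.15], TCP at [0.299, 0.605, 0.231] pointing down, gripper open.
Joint ranges: [-2.77, 2.77], [-0.9, 2.22], [0.21, 2.48], [-1.53, 4.67], [0.24, 2.81], [-2.84, 2.84]. Speed limits (rad/s): [2.79, 2.79, 3.14, 3.14, 3.14, 3.14].

## Interface

Orientations are given as a unit quaternion [x, y, z, w].
In Python, from plant import * gives the robot as it stands. The module is installed in compiled form; this text tells all that it offers.
- The arm moves only by the tool arm_command, never from a script. Its argument "steps" is a list of rows, each a list of 3 entries, a list of its own where there are three numbers: the turn, a rotation vector about the tool's x, y, z in rad, then the shift along the tool's x, y, z in m, then the gripper command: -1 is shut, 1 is fully open, values between are in proportion. A call has 1 to 12 rows; each row is the pose to reach, as a shift and turn from the pose measured when the call began, along the tool's axes at that moment; what a row does not reach only later rows make up. A row lasts 1/8 s, in which the tool goes at most 62.5 mm and 10.7 degrees, less where a joint would pass 70% of its speed; a pose out of reach is approached as far as the arm can. A call with a gripper value outside its range is refused whole. The fingers move at their own pace and stop on an object; "force" is the grip in N (left out, the last holds). Time passes only in rows, so rows that repeat a pose let the fingers close. It gives the time, the measured TCP pose, the force and the opening at its end, in the units of the state.
- get_state(): the state, without advancing time (a new reading comes with each control period).
- read_camera(name): name is "scene" or "top" or "wrist"; returns a dict with "frame" (480x640x3 uint8, red, green, blue), "vfov" (degrees; the focal length in pixels is half the picture's height over the tangent of half this angle, whatever the lens; pixels are square), "cx", "cy" (the principal point, pixels), "position" and "rotation" of the camera in the world; the wrist camera has in their place "mount" (4x4, takes a point from camera to tool coordinates, whose origin is the TCP and whose axes are the flange's). Camera axes: x right, y up, looking along -z (the intrinsics and any distortion apply to the point x, -y, -z); pixel columns grow to the right and rows downward; lengths in m; the calibration is good to about 2 mm. A picture is of the moment at which its call begins: read the wrist's pose just before it. There is no depth.
- sign_off(): hands the job in, once; it reports no verdict.
The state is a dict: "time": time; "qpos": joint angles; "dq": joint speeds; "joint_efforts": joint torques, N m; "eef_pos": TCP position; "tcp_rot": TCP orientation; "contact_force": force on the tool from outside, world axes, zero at the start; "wrist_torque": the same for the moment, N m; "opening": opening from 0.0 (shut) to 1.0 (fully open).
Only numpy, scipy, OpenCV 4.12 (cv2) and the standard library are available. Lean on these libraries where they do the work, as an engineer would, in place of code of your own. Each camera call takes 0.05 s, during which the arm holds its last target.

## Working session

There is one attempt and no reset: what is moved stays moved. The work goes in short steps, Python scripts to look and compute and a tool call to move; the robot and the scene stay as the last step left them, time stands still between calls to the robot, and variables do not carry over. Pictures are saved under pics/ and viewed, and the job is handed in when it is done.

Besides the shell and the picture viewer there is one more tool, called after "Emit:" in YAML: its name, and indented under it one key for each argument. arm_command: Moves the arm, as the interface text tells. Its arguments: {"type":"object","properties":{"steps":{"type":"array"},"force":{"type":"number"}},"required":["steps"]}

```bash
mkdir -p pics; ls; python3 - <<'E'
from plant import *
import cv2
s=get_state();print(s)
for n in ["scene","top","wrist"]:
    c=read_camera(n)
    cv2.imwrite(f"pics/{n}0.png",c["frame"][:,:,::-1])
    print(n,{k:v for k,v in c.items() if k!="frame"})
E
```

```text
pics
{'time': 0.0, 'qpos': array([ 9.62014317e-01,  2.87204900e-01,  1.57818265e+00,  1.51631206e-05,
        1.27861277e+00, -1.49952569e-01]), 'dq': array([ 0.00050499, -0.00085565,  0.00144138, -0.00017616, -0.0016542 ,
        0.00033625]), 'joint_efforts': array([ 2.79058522e-04, -4.05971503e+01, -2.92633027e+01, -9.05248339e-05,
        5.64627306e-03,  1.28009961e-05]), 'eef_pos': array([0.29851517, 0.60466517, 0.22991797]), 'tcp_rot': array([ 2.27409588e-01,  9.73798455e-01, -1.11555099e-03, -4.52560160e-04]), 'contact_force': array([-0.70388897, -0.02829856, -0.32532079]), 'wrist_torque': array([-0.00466236, -0.02657594, -0.04640638]), 'opening': 1.0015671949523677}
scene {'vfov': 45.82396475745122, 'cx': 320.7274743262861, 'cy': 235.79225889387678, 'position': array([1.08731063, 0.79755179, 1.03744796]), 'rotation': array([0.11128887, 0.38418274, 0.87891155, 0.25987091])}
top {'vfov': 43.732512676366674, 'cx': 325.65853602764645, 'cy': 240.1066009373158, 'position': array([ 0.39883901, -0.02837008,  1.2563531 ]), 'rotation': array([-0.04765365,  0.04624665,  0.70712968, -0.7039588 ])}
wrist {'vfov': 67.59485323457338, 'cx': 320.2017926814407, 'cy': 242.35580667566262, 'mount': array([[-5.01230559e-04,  9.63711668e-01,  2.66944881e-01,
         6.78188423e-02],
       [ 9.99999698e-01,  3.24339416e-04,  7.06740385e-04,
         4.67909539e-04],
       [ 5.94513209e-04,  2.66945154e-01, -9.63711539e-01,
        -1.43595318e-01],
       [ 0.00000000e+00,  0.00000000e+00,  0.00000000e+00,
         1.00000000e+00]])}
```

View pics/scene0.png

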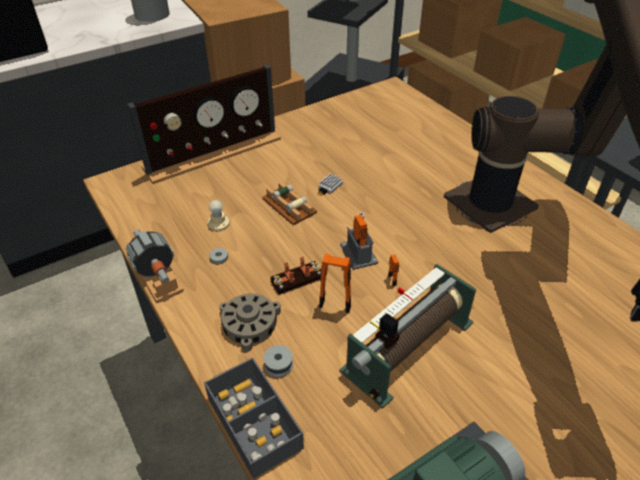

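View pics/top0.png

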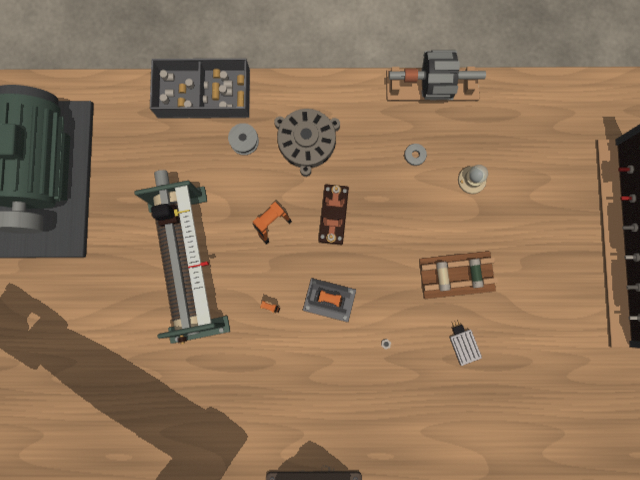

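View pics/wrist0.png

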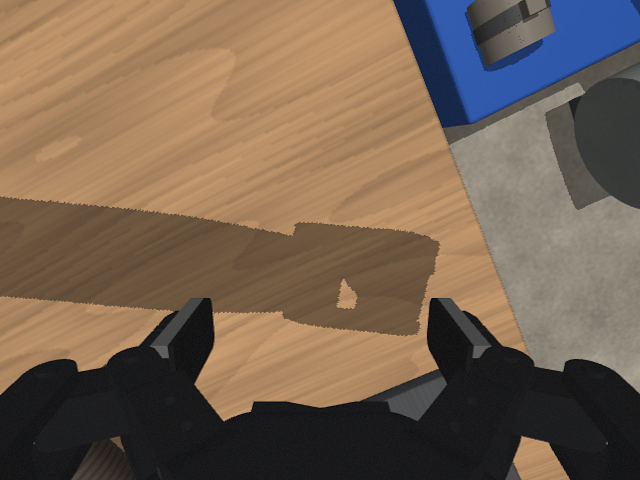

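```bash
cat > h.py <<'E'
from plant import *
import cv2, numpy as np, pickle
from scipy.spatial.transform import Rotation as R
def grab(n,tag):
    s=get_state(); c=read_camera(n); c["s"]=s
    pickle.dump(c,open(f"pics/{tag}.pkl","wb")); cv2.imwrite(f"pics/{tag}.png",c["frame"][:,:,::-1]); return c
def load(tag): return pickle.load(open(f"pics/{tag}.pkl","rb"))
def pose(c):
    if "mount" in c:
        M=np.array(c["mount"]); Rt=R.from_quat(c["s"]["tcp_rot"]).as_matrix()
        return Rt@M[:3,3]+c["s"]["eef_pos"], Rt@M[:3,:3]
    return np.array(c["position"]), R.from_quat(c["rotation"]).as_matrix()
def f(c): return 240/np.tan(np.radians(c["vfov"])/2)
def ray(c,u,v):
    p,Rm=pose(c); d=Rm@np.array([(u-c["cx"])/f(c),-(v-c["cy"])/f(c),-1]); return p,d
def px(c,u,v,z):
    p,d=ray(c,u,v); return p+d*(z-p[2])/d[2]
def proj(c,P):
    p,Rm=pose(c); q=Rm.T@(np.array(P)-p); return c["cx"]-f(c)*q[0]/q[2], c["cy"]+f(c)*q[1]/q[2]
def crop(c,u0,v0,w,h,k,name):
    im=c["frame"][v0:v0+h,u0:u0+w,::-1]; im=cv2.resize(im,None,fx=k,fy=k,interpolation=cv2.INTER_CUBIC)
    for i in range(0,w,10):
        cv2.line(im,(i*k,0),(i*k,10 if (u0+i)%50==0 else 4),(255,255,0),1)
        if (u0+i)%20==0: cv2.putText(im,str(u0+i),(i*k,20),0,0.35,(255,255,0),1)
    for i in range(0,h,10):
        cv2.line(im,(0,i*k),(6,i*k),(255,255,0),1)
        if (v0+i)%20==0: cv2.putText(im,str(v0+i),(8,i*k+4),0,0.35,(255,255,0),1)
    cv2.imwrite(f"pics/{name}.png",im)
E
python3 - <<'E'
from h import *
c=grab("top","t1")
crop(c,240,160,160,120,5,"t1a")
crop(c,250,260,140,80,5,"t1b")
crop(c,410,230,100,75,6,"t1c")
crop(c,130,160,120,190,3,"t1d")
c=grab("scene","s1")
for n,(u,v,z) in dict(stand=(330,298,.09),base=(334,214,.03),rack=(458,274,.03),knob=(163,212,.15)).items(): print(n,px(load("t1"),u,v,z))
E
```

```text
stand [ 0.44126731 -0.03432467  0.09      ]
base [ 0.61751287 -0.04387808  0.03      ]
rack [ 0.49134488 -0.29757747  0.03      ]
knob [0.60145623 0.27898385 0.15      ]
```

View pics/t1b.png

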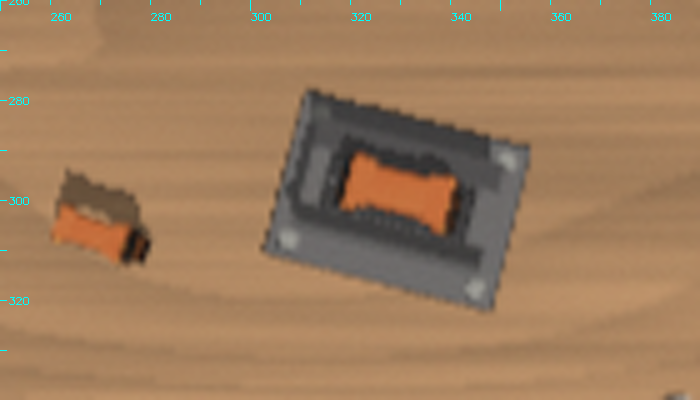

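View pics/t1c.png

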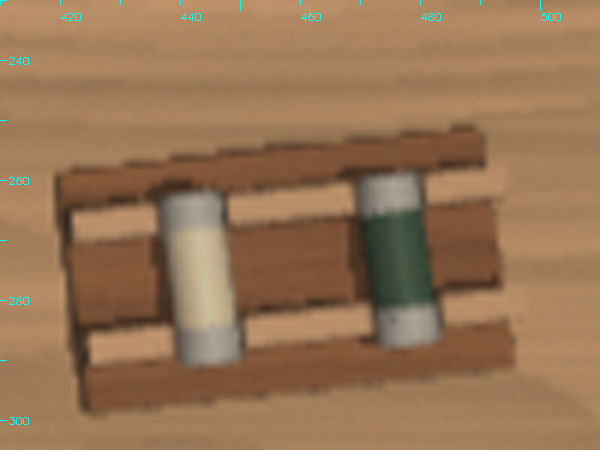

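View pics/t1a.png

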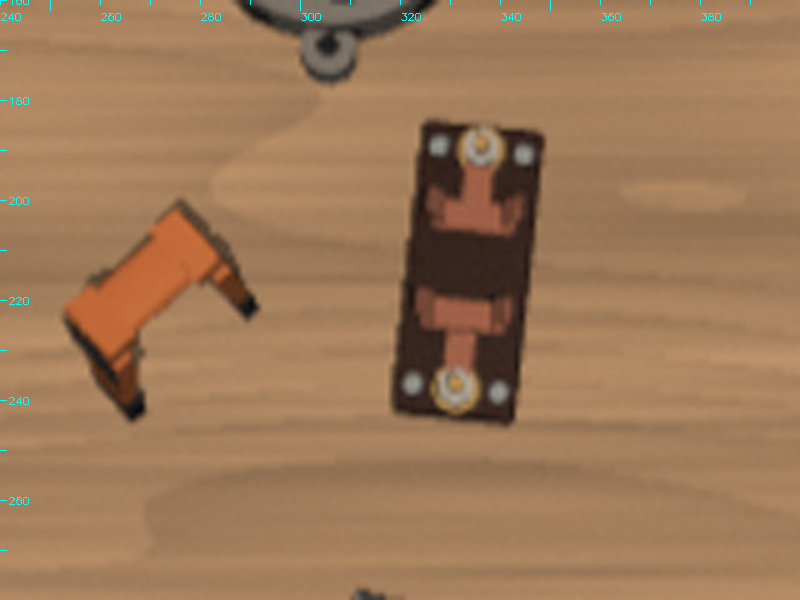

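View pics/t1d.png

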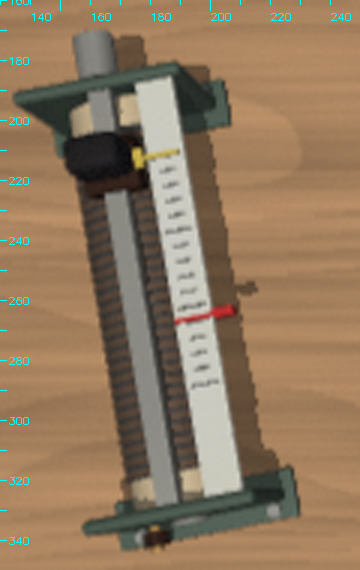

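```bash
cat >> h.py <<'E'
def yaw(q):  # angle of tool y in world
    m=R.from_quat(q).as_matrix(); return np.degrees(np.arctan2(m[1,1],m[0,1]))
def plan(P,yw,k=1):
    """turn & shift to TCP P with tool down, tool y at world angle yw deg"""
    s=get_state(); R0=R.from_quat(s["tcp_rot"]).as_matrix(); a=np.radians(yw)
    y=np.array([np.cos(a),np.sin(a),0]); z=np.array([0,0,-1.]); Rt=np.column_stack([np.cross(y,z),y,z])
    rv=R.from_matrix(R0.T@Rt).as_rotvec(); sh=R0.T@(np.array(P)-s["eef_pos"])
    for i in range(1,k+1): print([list(np.round(rv*i/k,3)),list(np.round(sh*i/k,4))])
    print("t",s["time"],"open",s["opening"]*85,"F",s["contact_force"].round(1),"pos",s["eef_pos"].round(4),"yaw",yaw(s["tcp_rot"]).round(2), "tiltz",R0[:,2].round(4))
E
python3 - <<'E'
from h import *
c=load("t1")
def quad(n,pts,z):
    q=np.array([px(c,*p,z) for p in pts]); ctr=q.mean(0)
    e=[q[1]-q[0],q[2]-q[3]]; g=[q[3]-q[0],q[2]-q[1]]
    print(n,ctr.round(4),"edge1",[round(np.linalg.norm(x),4) for x in e],"ang",[np.degrees(np.arctan2(x[1],x[0])).round(1) for x in e],"edge2",[round(np.linalg.norm(x),4) for x in g],[np.degrees(np.arctan2(x[1],x[0])).round(1) for x in g])
quad("bow",[(319.5,290),(341,295),(338,307),(316.5,302)],.118)
quad("standbase",[(310.5,278),(355.5,289),(347.5,321.5),(302.5,310)],.004)
quad("base",[(324,184.5),(348,186.5),(342,244.5),(318,241.5)],.018)
quad("rack",[(419.5,259),(489,251.5),(495,290),(424,299)],.01)
quad("fuse",[(436.5,262),(447,261.5),(450,290.5),(440,290.5)],.030)
quad("green",[(469,259),(479,258.5),(482.5,286.5),(472,287.5)],.030)
plan([0.40,0,.35],77)
E
```

```text
bow [ 0.4393 -0.0318  0.118 ] edge1 [np.float64(0.0419), np.float64(0.0418)] ang [np.float64(-103.3), np.float64(-103.3)] edge2 [np.float64(0.0234), np.float64(0.0233)] [np.float64(165.8), np.float64(165.5)]
standbase [ 0.4412 -0.0326  0.004 ] edge1 [np.float64(0.0969), np.float64(0.0965)] ang [np.float64(-104.0), np.float64(-104.5)] edge2 [np.float64(0.0686), np.float64(0.0694)] [np.float64(165.9), np.float64(165.5)]
base [ 0.6195 -0.042   0.018 ] edge1 [np.float64(0.0509), np.float64(0.0505)] ang [np.float64(-95.1), np.float64(-97.4)] edge2 [np.float64(0.1222), np.float64(0.1243)] [np.float64(173.9), np.float64(173.7)]
rack [ 0.4912 -0.2996  0.01  ] edge1 [np.float64(0.1468), np.float64(0.1491)] ang [np.float64(-84.1), np.float64(-83.1)] edge2 [np.float64(0.0837), np.float64(0.0811)] [np.float64(-175.0), np.float64(-173.5)]
fuse [ 0.4872 -0.2674  0.03  ] edge1 [np.float64(0.0217), np.float64(0.0204)] ang [np.float64(-87.5), np.float64(-90.3)] edge2 [np.float64(0.0588), np.float64(0.0597)] [np.float64(-174.7), np.float64(-175.9)]
green [ 0.4936 -0.3338  0.03  ] edge1 [np.float64(0.0206), np.float64(0.0216)] ang [np.float64(-87.4), np.float64(-84.8)] edge2 [np.float64(0.0587), np.float64(0.0578)] [np.float64(-176.1), np.float64(-175.1)]
[[np.float64(-0.001), np.float64(-0.0), np.float64(-0.232)], [np.float64(-0.3587), np.float64(-0.4977), np.float64(-0.1189)]]
t 0.25 open 84.70444564755638 F [ 0.9  0.7 -0.7] pos [0.2987 0.6049 0.2306] yaw 63.71 tiltz [-7.e-04 -1.e-03 -1.e+00]
```

```bash
python3 - <<'E'
from h import *
plan([0.45,-0.033,.23],76.2)
E
```

```text
[[np.float64(-0.001), np.float64(-0.0), np.float64(-0.218)], [np.float64(-0.4181), np.float64(-0.505), np.float64(0.0011)]]
t 0.25 open 84.70444564755638 F [ 0.9  0.7 -0.7] pos [0.2987 0.6049 0.2306] yaw 63.71 tiltz [-7.e-04 -1.e-03 -1.e+00]
```

Emit:
arm_command:
  steps:
    - [[0,0,-0.05],[-0.06,-0.03,0],1]
    - [[0,0,-0.1],[-0.11,-0.07,0],1]
    - [[0,0,-0.15],[-0.15,-0.115,0],1]
    - [[0,0,-0.218],[-0.19,-0.16,0],1]
    - [[0,0,-0.218],[-0.225,-0.21,0],1]
    - [[0,0,-0.218],[-0.26,-0.26,0],1]
    - [[0,0,-0.218],[-0.295,-0.31,0],1]
    - [[0,0,-0.218],[-0.33,-0.36,0],1]
    - [[0,0,-0.218],[-0.365,-0.41,0],1]
    - [[0,0,-0.218],[-0.395,-0.46,0],1]
    - [[0,0,-0.218],[-0.418,-0.505,0],1]
    - [[0,0,-0.218],[-0.418,-0.505,0],1]

```text
time: 1.75
eef_pos: [0.4498, -0.0358, 0.2313]
tcp_rot: [0.123, 0.992, -0.001, -0.0]
contact_force: [-0.2, -0.0, 0.2]
opening: 1.002
```

```bash
python3 - <<'E'
from h import *
c=grab("wrist","w1"); 
print(proj(c,[0.4393,-0.0318,.118]),proj(c,[0.4412,-0.0326,.07]))
plan([0.44,-0.0325,.23],76.2)
E
```

```text
(np.float64(321.7653183153772), np.float64(223.19121881383575)) (np.float64(321.29774476758297), np.float64(213.53203733146793))
[[np.float64(-0.001), np.float64(-0.001), np.float64(-0.004)], [np.float64(0.0099), np.float64(-0.0007), np.float64(0.0012)]]
t 1.8 open 84.79220083618202 F [-0.3  0.9  0.2] pos [ 0.4497 -0.0342  0.2312] yaw 75.99 tiltz [-7.e-04 -6.e-04 -1.e+00]
```

View pics/w1.png

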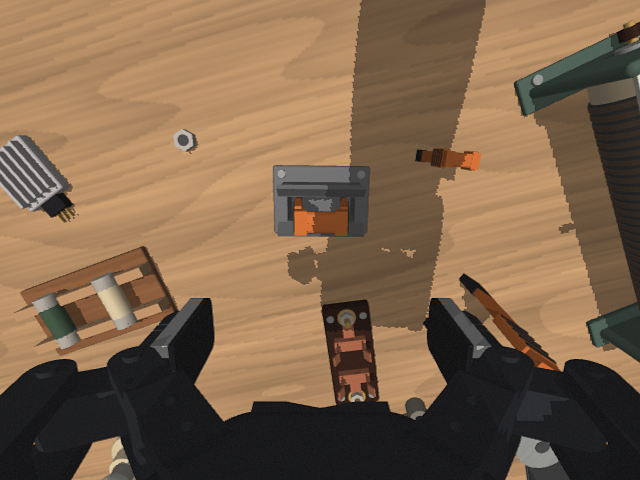

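```bash
python3 - <<'E'
from h import *
c=load("w1"); crop(c,260,155,130,90,6,"w1a"); crop(c,0,230,200,140,4,"w1b"); crop(c,310,290,90,120,5,"w1c")
E
```

```text
(no output)
```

View pics/w1a.png

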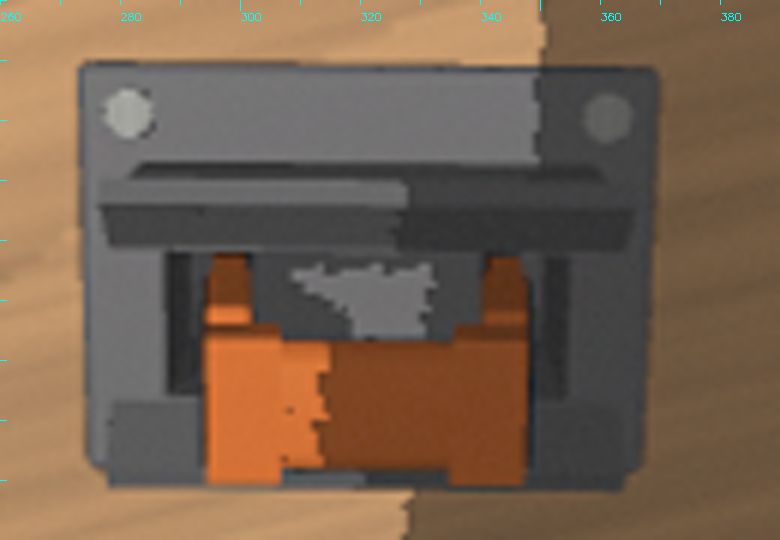

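View pics/w1b.png

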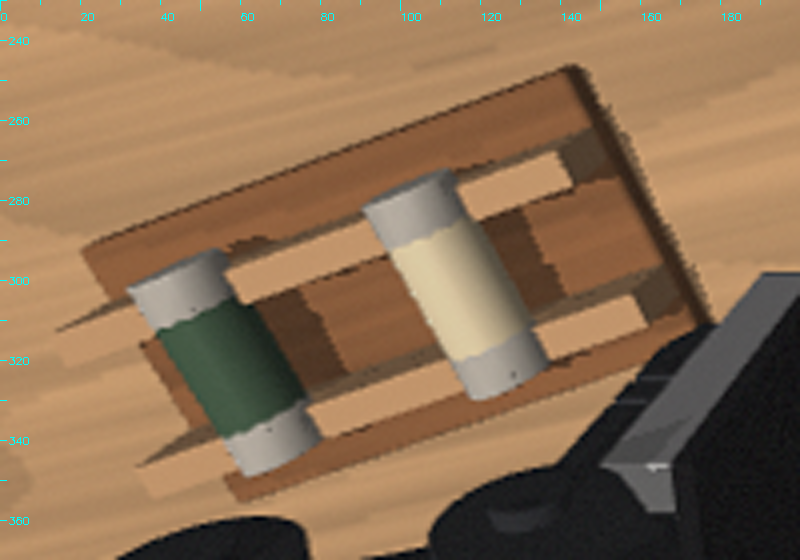

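View pics/w1c.png

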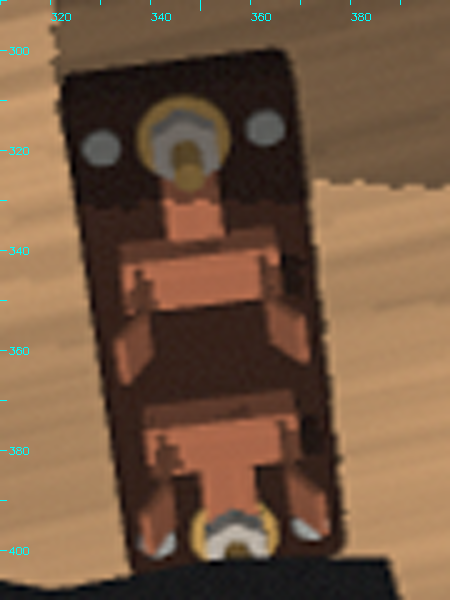

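```bash
python3 - <<'E'
from h import *
def quad(c,n,pts,z):
    q=np.array([px(c,*p,z) for p in pts]); ctr=q.mean(0)
    e=[q[1]-q[0],q[2]-q[3]]; g=[q[3]-q[0],q[2]-q[1]]
    A=lambda L:[float(np.degrees(np.arctan2(x[1],x[0])).round(1)) for x in L]; N=lambda L:[float(round(np.linalg.norm(x)*1e3,1)) for x in L]
    print(n,ctr.round(4),"e1",N(e),A(e),"e2",N(g),A(g))
c=load("w1")
quad(c,"bow",[(294,211.5),(346.5,211.5),(346.5,235.5),(293.5,235.5)],.118)
quad(c,"rack",[(21,291),(144,246),(178,311),(59,355)],.01)
quad(c,"fuse",[(90,283),(112,272.5),(136,321),(118,330)],.030)
for n,p in dict(screwL=(281.5,173.5),screwR=(359.5,174.5)).items(): print(n,px(c,*p,.01))
quad(c,"base",[(321.5,305),(365.5,300),(377,401),(336.5,405)],.018)
t=load("t1")
for n,p in dict(L=(307.5,307.8),L2=(345.5,318)).items(): print(n,px(t,*p,.01))
E
```

```text
bow [ 0.4393 -0.033   0.118 ] e1 [38.1, 39.2] [75.9, 75.9] e2 [18.0, 18.0] [-16.5, -13.0]
rack [ 0.489  -0.2977  0.01  ] e1 [151.2, 154.5] [95.8, 97.1] e2 [84.1, 80.5] [4.0, 6.3]
fuse [ 0.487  -0.2678  0.03  ] e1 [27.1, 23.4] [101.0, 103.0] e2 [57.8, 57.4] [6.9, 3.1]
screwL [ 0.40311903 -0.06414121  0.01      ]
screwR [0.42320247 0.01147821 0.01      ]
base [ 0.6163 -0.0427  0.018 ] e1 [47.9, 47.9] [83.0, 82.6] e2 [130.0, 130.2] [-6.3, -6.3]
L [0.42416513 0.01198003 0.01      ]
L2 [ 0.4028717  -0.06654447  0.01      ]
```

```bash
python3 - <<'E'
from h import *
plan([0.4395,-0.0325,.074],76)
E
```

```text
[[np.float64(-0.001), np.float64(-0.001), np.float64(-0.0)], [np.float64(0.0103), np.float64(-0.0008), np.float64(0.1572)]]
t 1.8 open 84.79220083618202 F [-0.3  0.9  0.2] pos [ 0.4497 -0.0342  0.2312] yaw 75.99 tiltz [-7.e-04 -6.e-04 -1.e+00]
```

Emit:
arm_command:
  steps:
    - [[0,0,0],[0.0103,-0.0008,0.02],1]
    - [[-0.001,-0.001,0],[0.0103,-0.0008,0.05],1]
    - [[-0.001,-0.001,0],[0.0103,-0.0008,0.09],1]
    - [[-0.001,-0.001,0],[0.0103,-0.0008,0.125],1]
    - [[-0.001,-0.001,0],[0.0103,-0.0008,0.147],1]
    - [[-0.001,-0.001,0],[0.0103,-0.0008,0.157],1]
    - [[-0.001,-0.001,0],[0.0103,-0.0008,0.1572],1]
  force: 25

```text
time: 2.68
eef_pos: [0.4393, -0.0316, 0.0737]
tcp_rot: [0.121, 0.993, 0.0, -0.0]
contact_force: [-0.1, 0.2, 1.0]
opening: 1.002
```

```bash
python3 - <<'E'
from h import *
c=grab("wrist","w2"); plan([0.4395,-0.0325,.074],76)
for z in (.118,.093): print(proj(c,[0.4395,-0.0325,z]))
E
```

```text
[[np.float64(0.0), np.float64(0.001), np.float64(0.001)], [np.float64(0.0003), np.float64(-0.0006), np.float64(0.0005)]]
t 2.725 open 85.26133968238442 F [-0.2 -0.4  0.7] pos [ 0.4399 -0.032   0.0745] yaw 76.05 tiltz [ 0.0013  0.     -1.    ]
(np.float64(316.3429008197673), np.float64(365.57518018792))
(np.float64(317.0407805263886), np.float64(326.7580160158267))
```

View pics/w2.png

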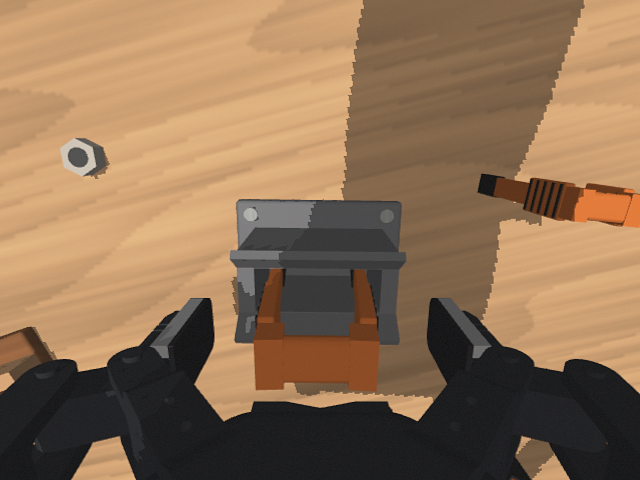

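The tongs stand centred between the open pads, with the bow at about (317, 363), which matches the prediction. I'm closing to about 39.5 mm.

Emit:
arm_command:
  steps:
    - [[0,0,0],[0,0,0],0.3]
    - [[0,0,0],[0,0,0],0.1]
    - [[0,0,0],[0,0,0],0.0]
    - [[0,0,0],[0,0,0],-0.07]
    - [[0,0,0],[0,0,0],-0.07]
    - [[0,0,0],[0,0,0],-0.07]
    - [[0,0,0],[0,0,0],-0.07]
  force: 25

```text
time: 3.6
eef_pos: [0.4408, -0.0321, 0.0754]
tcp_rot: [0.122, 0.993, 0.0, 0.002]
contact_force: [0.1, 0.4, 5.8]
opening: 0.465
```

```bash
python3 - <<'E'
from h import *
c=grab("wrist","w3"); plan([0.4395,-0.0325,.20],76)
E
```

```text
[[np.float64(0.001), np.float64(0.003), np.float64(0.001)], [np.float64(0.0008), np.float64(-0.0006), np.float64(-0.1246)]]
t 3.65 open 39.560190956992926 F [-0.2  2.8  7.1] pos [ 0.4408 -0.0321  0.0754] yaw 76.03 tiltz [ 3.3e-03  1.0e-04 -1.0e+00]
```

View pics/w3.png

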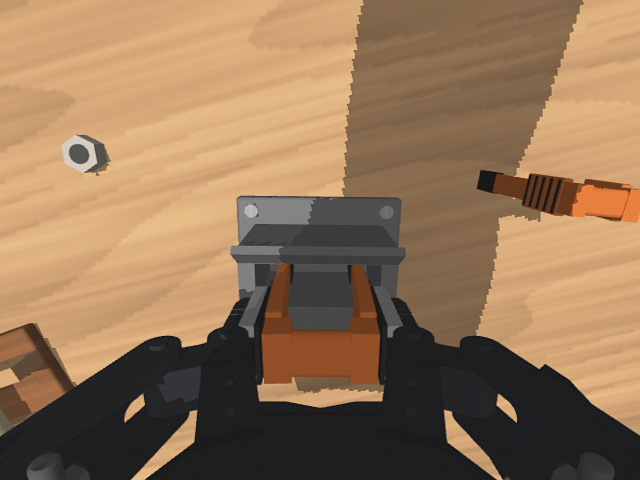

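Emit:
arm_command:
  steps:
    - [[0,0.003,0],[0.0,0,-0.005],-0.07]
    - [[0,0.003,0],[0.0,0,-0.015],-0.07]
    - [[0,0.003,0],[0,0,-0.03],-0.07]
    - [[0,0.003,0],[0,0,-0.05],-0.07]
    - [[0,0.003,0],[0,0,-0.08],-0.07]
    - [[0,0.003,0],[0,0,-0.11],-0.07]
    - [[0,0.003,0],[0,0,-0.13],-0.07]
    - [[0,0.003,0],[0,0,-0.14],-0.07]
    - [[0,0.003,0],[0,0,-0.14],-0.07]

```text
time: 4.78
eef_pos: [0.4406, -0.0322, 0.2162]
tcp_rot: [0.122, 0.993, 0.0, 0.001]
contact_force: [-0.6, -0.0, -1.0]
opening: 0.465
```

```bash
python3 - <<'E'
from h import *
c=grab("wrist","w4"); c=grab("scene","s4"); 
plan([0.46,-0.15,.215],86,6)
s=get_state(); print(proj(c,s["eef_pos"]+[0,0,-.0564]))
crop(c,300,150,130,100,6,"s4a")
E
```

```text
[[np.float64(0.0), np.float64(-0.0), np.float64(-0.029)], [np.float64(-0.008), np.float64(-0.0183), np.float64(-0.0001)]]
[[np.float64(0.0), np.float64(-0.0), np.float64(-0.058)], [np.float64(-0.016), np.float64(-0.0365), np.float64(-0.0002)]]
[[np.float64(0.001), np.float64(-0.001), np.float64(-0.087)], [np.float64(-0.0241), np.float64(-0.0548), np.float64(-0.0003)]]
[[np.float64(0.001), np.float64(-0.001), np.float64(-0.116)], [np.float64(-0.0321), np.float64(-0.0731), np.float64(-0.0004)]]
[[np.float64(0.001), np.float64(-0.001), np.float64(-0.145)], [np.float64(-0.0401), np.float64(-0.0914), np.float64(-0.0005)]]
[[np.float64(0.001), np.float64(-0.001), np.float64(-0.174)], [np.float64(-0.0481), np.float64(-0.1096), np.float64(-0.0006)]]
t 4.875 open 39.879979811825145 F [-0.1  0.6 -1.1] pos [ 0.4398 -0.032   0.2145] yaw 76.03 tiltz [-0.0012  0.0012 -1.    ]
(np.float64(361.34176534545975), np.float64(207.3755848295657))
```

View pics/w4.png

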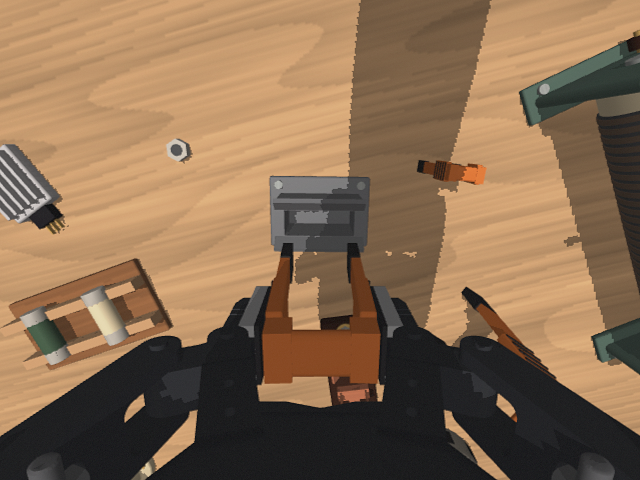

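View pics/s4a.png

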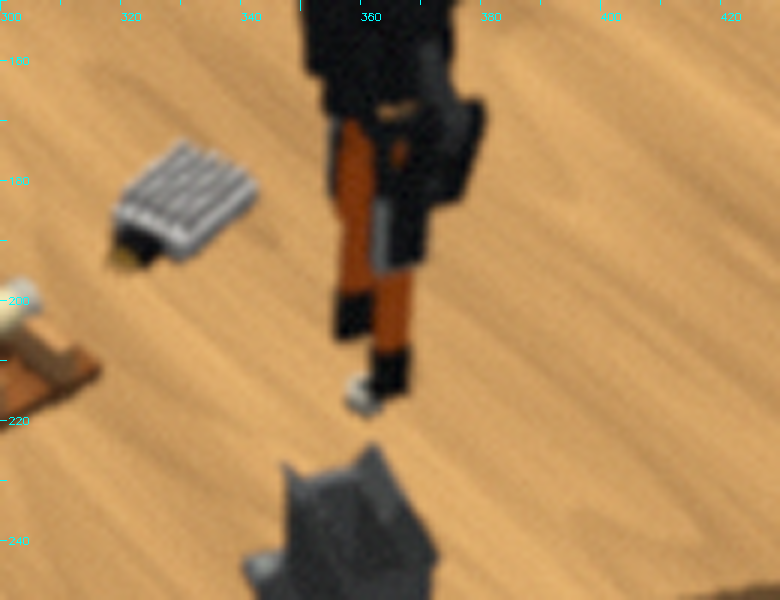

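```bash
python3 - <<'E'
from h import *
plan([0.487,-0.267,.19],96)
E
```

```text
[[np.float64(0.001), np.float64(-0.001), np.float64(-0.349)], [np.float64(-0.1026), np.float64(-0.2167), np.float64(0.0242)]]
t 4.875 open 39.879979811825145 F [-0.1  0.6 -1.1] pos [ 0.4398 -0.032   0.2145] yaw 76.03 tiltz [-0.0012  0.0012 -1.    ]
```

Emit:
arm_command:
  steps:
    - [[0,0,-0.01],[-0.003,-0.007,0.0],-0.07]
    - [[0,0,-0.035],[-0.01,-0.022,0.0],-0.07]
    - [[0,0,-0.07],[-0.021,-0.044,0.0],-0.07]
    - [[0,0,-0.115],[-0.034,-0.072,0.0],-0.07]
    - [[0,0,-0.165],[-0.049,-0.103,0.0],-0.07]
    - [[0,0,-0.215],[-0.063,-0.134,0.003],-0.07]
    - [[0,0,-0.26],[-0.077,-0.162,0.008],-0.07]
    - [[0,0,-0.3],[-0.089,-0.187,0.015],-0.07]
    - [[0,0,-0.33],[-0.097,-0.205,0.02],-0.07]
    - [[0,0,-0.345],[-0.1015,-0.214,0.023],-0.07]
    - [[0,0,-0.349],[-0.1026,-0.2167,0.0242],-0.07]
    - [[0,0,-0.349],[-0.1026,-0.2167,0.0242],-0.07]

```text
time: 6.38
eef_pos: [0.4869, -0.2666, 0.1898]
tcp_rot: [-0.053, 0.999, 0.001, -0.001]
contact_force: [-0.4, 0.2, -0.7]
opening: 0.469
```

```bash
python3 - <<'E'
from h import *
c=grab("wrist","w5"); plan([0.487,-0.267,.13],96)
crop(c,200,150,200,150,4,"w5a")
c=grab("scene","s5");crop(c,240,130,120,100,6,"s5a")
c=grab("top","t5");crop(c,400,220,110,90,6,"t5a")
E
```

```text
[[np.float64(0.002), np.float64(-0.001), np.float64(0.001)], [np.float64(-0.0), np.float64(-0.0006), np.float64(0.06)]]
t 6.425 open 39.84322115906784 F [-0.4 -0.4 -0.5] pos [ 0.487  -0.2665  0.19  ] yaw 96.05 tiltz [-0.0013  0.0015 -1.    ]
```

View pics/w5a.png

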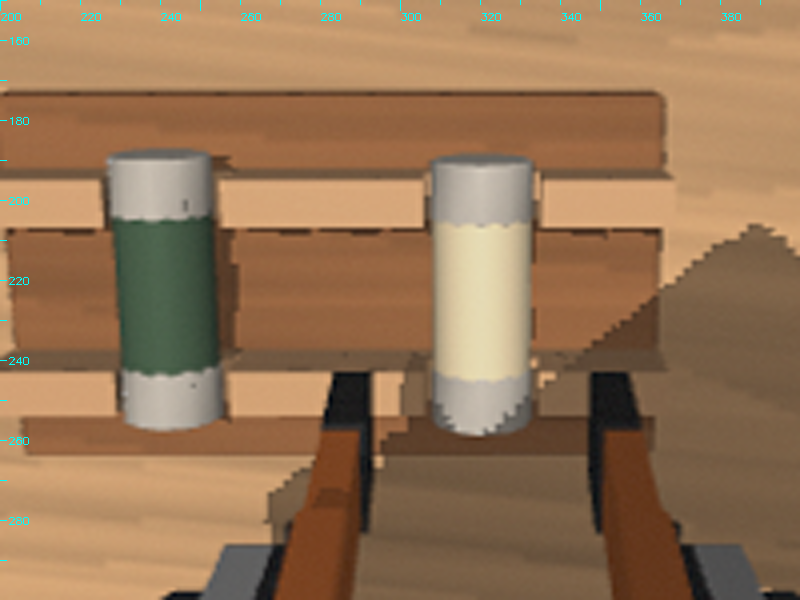

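View pics/s5a.png

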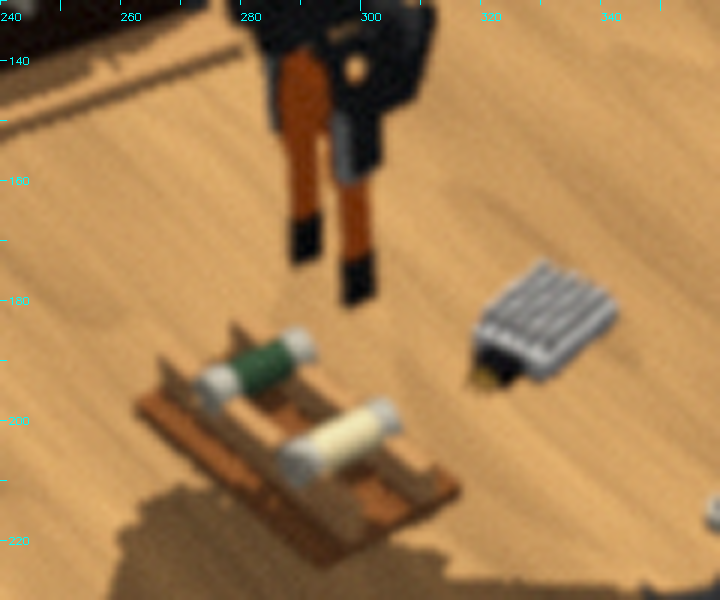

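```bash
python3 - <<'E'
from h import *
c=load("w5")
# near end top edge, z=.040 ; far end
a=px(c,320.3,189.5,.037);b=px(c,320.3,257,.033);print(a,b,np.linalg.norm(a-b),(a+b)/2)
print(px(c,320.3,206,.04),px(c,320.3,244,.04)) # cream band ends on the top line
for e in [(-.029),(.029)]:
    x=np.array([.4872+e*np.cos(.105),-.2672+e*np.sin(.105),.040]);print(proj(c,x))
m=np.mean([px(c,200,173,.01),px(c,360,173,.01)],0); print(m)
t=load("t5"); s=load("s5")
for z in(.04,): print("scene",px(s,297.5,203.5,.034))
E
```

```text
[ 0.45605255 -0.26915902  0.037     ] [ 0.51535218 -0.26291777  0.033     ] 0.059761186180954426 [ 0.48570237 -0.26603839  0.035     ]
[ 0.46919452 -0.26777984  0.04      ] [ 0.50160379 -0.26437103  0.04      ]
(np.float64(318.6946019290536), np.float64(192.6280122189441))
(np.float64(318.78844599557044), np.float64(260.0911852511666))
[ 0.44854872 -0.30590587  0.01      ]
scene [ 0.48658739 -0.25918791  0.034     ]
```

View pics/t5a.png

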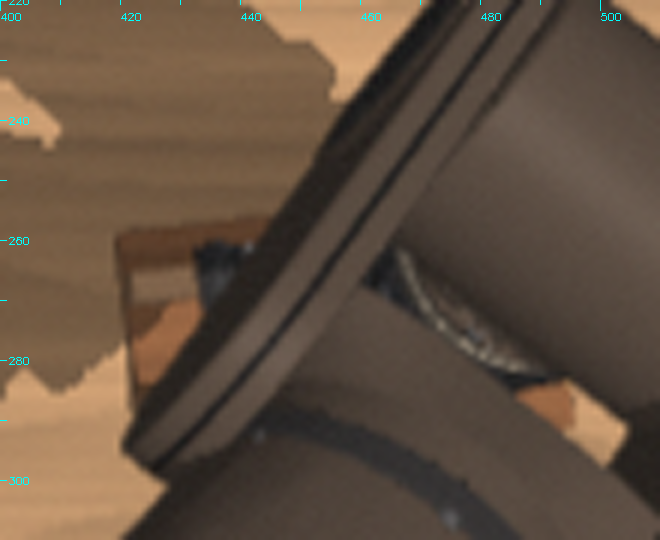

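```bash
python3 - <<'E'
from h import *
plan([0.4863,-0.2662,.113],96)
E
```

```text
[[np.float64(0.001), np.float64(-0.001), np.float64(0.001)], [np.float64(0.0007), np.float64(0.0003), np.float64(0.0773)]]
t 6.525 open 39.64410232078575 F [-0.3  1.1  0.1] pos [ 0.4871 -0.2665  0.1903] yaw 96.06 tiltz [-8.0e-04  1.1e-03 -1.0e+00]
```

Emit:
arm_command:
  steps:
    - [[0.001,-0.001,0],[0.0007,0.0003,0.005],-0.07]
    - [[0.001,-0.001,0],[0.0007,0.0003,0.018],-0.07]
    - [[0.001,-0.001,0],[0.0007,0.0003,0.035],-0.07]
    - [[0.001,-0.001,0],[0.0007,0.0003,0.053],-0.07]
    - [[0.001,-0.001,0],[0.0007,0.0003,0.068],-0.07]
    - [[0.001,-0.001,0],[0.0007,0.0003,0.076],-0.07]
    - [[0.001,-0.001,0],[0.0007,0.0003,0.0773],-0.07]
    - [[0.001,-0.001,0],[0.0007,0.0003,0.0773],-0.07]

```text
time: 7.52
eef_pos: [0.4867, -0.2664, 0.1135]
tcp_rot: [-0.053, 0.999, -0.0, 0.001]
contact_force: [-0.1, 0.4, -0.6]
opening: 0.466
```

```bash
python3 - <<'E'
from h import *
c=grab("wrist","w6"); plan([0.4863,-0.2662,.085],96)
crop(c,220,150,200,150,4,"w6a")
c=grab("scene","s6");crop(c,260,150,90,80,8,"s6a")
E
```

```text
[[np.float64(-0.001), np.float64(0.001), np.float64(0.001)], [np.float64(0.0005), np.float64(0.0004), np.float64(0.0287)]]
t 7.575 open 39.89687102053175 F [ 0.7 -0.3 -0.5] pos [ 0.4868 -0.2665  0.1137] yaw 96.07 tiltz [ 1.4e-03 -8.0e-04 -1.0e+00]
```

View pics/w6a.png

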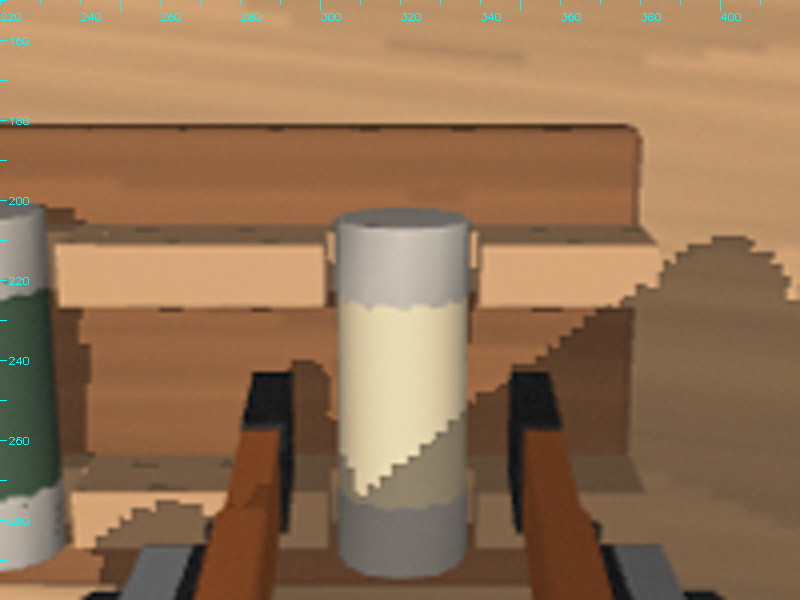

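View pics/s6a.png

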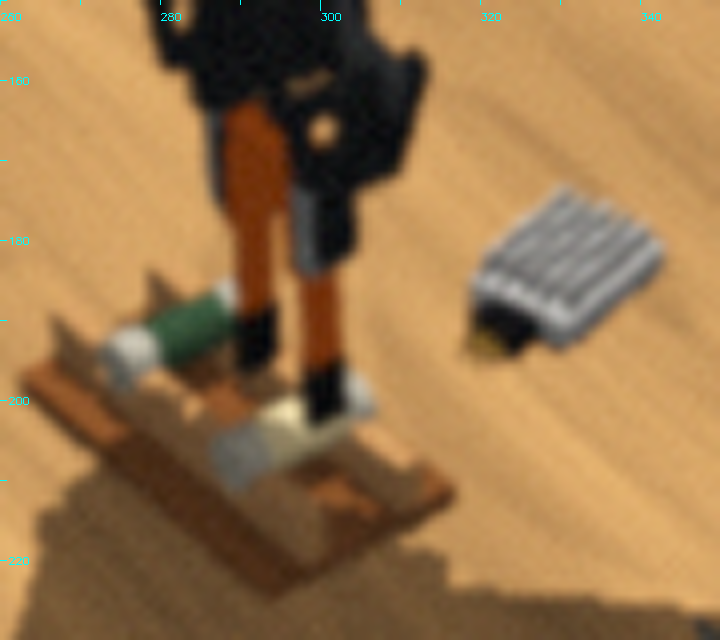

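```bash
python3 - <<'E'
from h import *
c=load("w6"); s=c["s"]; Rt=R.from_quat(s["tcp_rot"]).as_matrix()
for tx in (.006,.008,.010):
  for dz in (.0655,.0675,.0695): print(tx,dz,proj(c,s["eef_pos"]+Rt@np.array([tx,.018,dz])))
a=px(c,320,204,.036);b=px(c,320,293,.033);print((a+b)/2,np.linalg.norm(a-b))
print((px(c,320,226,.04)+px(c,320,276.5,.04))/2)
E
```

```text
0.006 0.0655 (np.float64(349.10409848506833), np.float64(248.17379144929006))
0.006 0.0675 (np.float64(348.85449565913405), np.float64(247.25357950455856))
0.006 0.0695 (np.float64(348.60923249772276), np.float64(246.34936662199786))
0.008 0.0655 (np.float64(349.17331588149386), np.float64(245.00826617720145))
0.008 0.0675 (np.float64(348.92249802156937), np.float64(244.11364513551715))
0.008 0.0695 (np.float64(348.6760514560009), np.float64(243.2346156944925))
0.01 0.0655 (np.float64(349.2428735092598), np.float64(241.82718107532907))
0.01 0.0675 (np.float64(348.99083169744154), np.float64(240.95841273255235))
0.01 0.0695 (np.float64(348.7431931183675), np.float64(240.1048219874388))
[ 0.48617163 -0.26626091  0.0345    ] 0.06110515458480558
[ 0.48544475 -0.26632493  0.04      ]
```

Emit:
arm_command:
  steps:
    - [[-0.001,0.001,0],[0.0003,0.0003,0.004],-0.07]
    - [[-0.001,0.001,0],[0.0003,0.0003,0.012],-0.07]
    - [[-0.001,0.001,0],[0.0003,0.0003,0.021],-0.07]
    - [[-0.001,0.001,0],[0.0003,0.0003,0.027],-0.07]
    - [[-0.001,0.001,0],[0.0003,0.0003,0.0287],-0.07]
    - [[-0.001,0.001,0],[0.0003,0.0003,0.0287],-0.1]
    - [[-0.001,0.001,0],[0.0003,0.0003,0.0287],-0.15]
    - [[-0.001,0.001,0],[0.0003,0.0003,0.0287],-0.2]
    - [[-0.001,0.001,0],[0.0003,0.0003,0.0287],-0.3]
    - [[-0.001,0.001,0],[0.0003,0.0003,0.0287],-0.6]
    - [[-0.001,0.001,0],[0.0003,0.0003,0.0287],-1]
    - [[-0.001,0.001,0],[0.0003,0.0003,0.0287],-1]
  force: 32

```text
time: 9.12
eef_pos: [0.4867, -0.2664, 0.0855]
tcp_rot: [-0.053, 0.999, -0.0, 0.0]
contact_force: [-1.2, 1.3, 2.0]
opening: 0.39
```

```bash
python3 - <<'E'
from h import *
c=grab("wrist","w7"); plan([0.4863,-0.2662,.085],96)
crop(c,220,180,200,150,4,"w7a")
c=grab("scene","s7");crop(c,260,150,90,80,8,"s7a")
E
```

```text
[[np.float64(-0.0), np.float64(0.001), np.float64(0.001)], [np.float64(0.0004), np.float64(0.0003), np.float64(0.0005)]]
t 9.175 open 33.15993963433347 F [-0.3  0.5  2.8] pos [ 0.4867 -0.2664  0.0855] yaw 96.06 tiltz [ 9.e-04 -2.e-04 -1.e+00]
```

View pics/w7a.png

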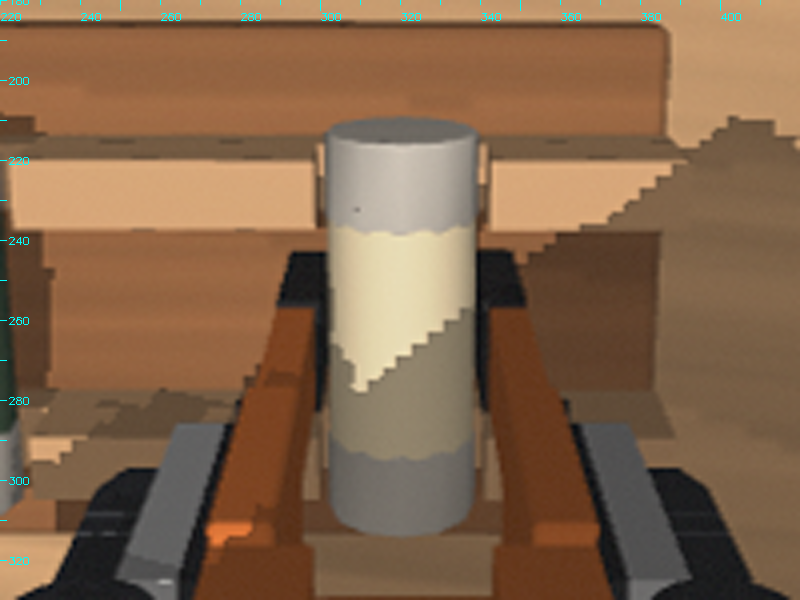

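View pics/s7a.png

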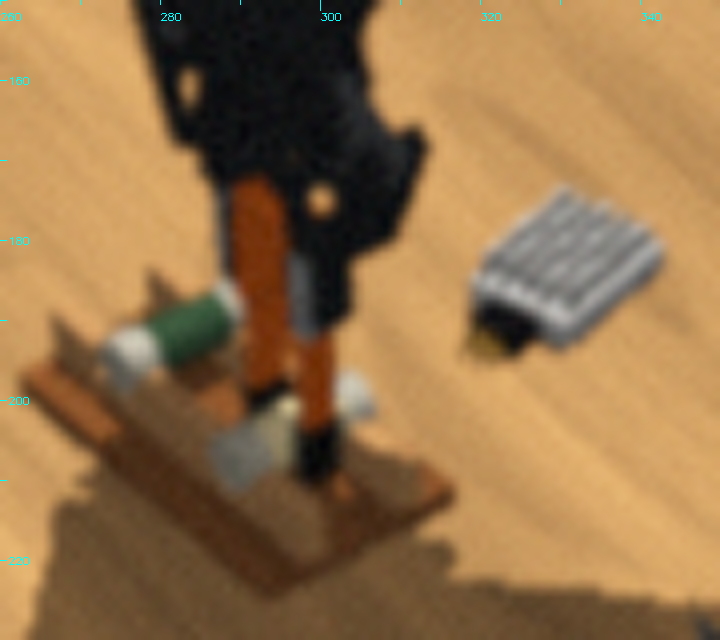

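Both rubber tips are against the cream fuse, with inner edges at about u = 301 and 337 and an opening of 33.2 mm. I'm lifting it now.

Emit:
arm_command:
  steps:
    - [[0,0,0],[0,0,-0.003],-1]
    - [[0,0,0],[0,0,-0.01],-1]
    - [[0,0,0],[0,0,-0.02],-1]
    - [[0,0,0],[0,0,-0.035],-1]
    - [[0,0,0],[0,0,-0.055],-1]
    - [[0,0,0],[0,0,-0.075],-1]
    - [[0,0,0],[0,0,-0.09],-1]
    - [[0,0,0],[0,0,-0.098],-1]
    - [[0,0,0],[0,0,-0.1],-1]

```text
time: 10.35
eef_pos: [0.4867, -0.2665, 0.186]
tcp_rot: [-0.053, 0.999, -0.0, 0.001]
contact_force: [0.4, -0.1, -1.5]
opening: 0.391
```

```bash
python3 - <<'E'
from h import *
c=grab("wrist","w8"); plan([0.617,-0.0425,.19],83.8)
crop(c,220,180,200,150,4,"w8a")
E
```

```text
[[np.float64(-0.0), np.float64(0.001), np.float64(0.214)], [np.float64(-0.1533), np.float64(0.2088), np.float64(-0.0043)]]
t 10.4 open 32.8998869983684 F [ 0.4 -0.3 -1. ] pos [ 0.4866 -0.2664  0.1857] yaw 96.06 tiltz [ 9.e-04 -3.e-04 -1.e+00]
```

View pics/w8a.png

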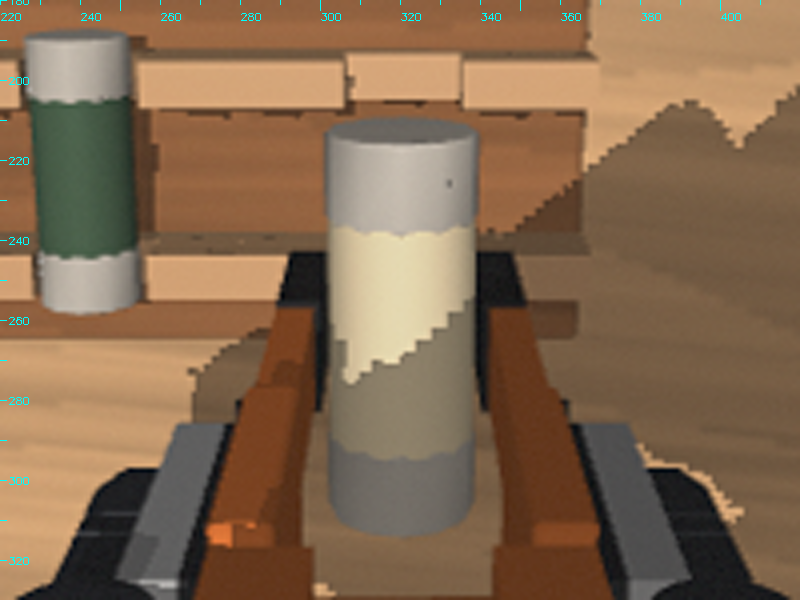

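Emit:
arm_command:
  steps:
    - [[0,0,0.005],[-0.004,0.006,0],-1]
    - [[0,0,0.02],[-0.014,0.02,0],-1]
    - [[0,0,0.043],[-0.03,0.042,0],-1]
    - [[0,0,0.07],[-0.05,0.068,0],-1]
    - [[0,0,0.1],[-0.072,0.098,0],-1]
    - [[0,0,0.13],[-0.094,0.128,0],-1]
    - [[0,0,0.16],[-0.114,0.155,-0.002],-1]
    - [[0,0,0.185],[-0.132,0.179,-0.003],-1]
    - [[0,0,0.203],[-0.145,0.197,-0.004],-1]
    - [[0,0,0.211],[-0.151,0.2065,-0.004],-1]
    - [[0,0,0.214],[-0.1533,0.2088,-0.004],-1]
    - [[0,0,0.214],[-0.1533,0.2088,-0.004],-1]

```text
time: 11.9
eef_pos: [0.6167, -0.0428, 0.1893]
tcp_rot: [0.054, 0.999, -0.0, 0.0]
contact_force: [0.2, -0.4, -0.6]
opening: 0.391
```

```bash
python3 - <<'E'
from h import *
c=grab("wrist","w9"); plan([0.617,-0.0425,.19],83.8)
crop(c,220,140,200,180,4,"w9a")
c=grab("scene","s9");crop(c,250,200,100,100,7,"s9a")
E
```

```text
[[np.float64(-0.0), np.float64(0.0), np.float64(-0.001)], [np.float64(-0.0003), np.float64(0.0006), np.float64(-0.0005)]]
t 11.95 open 33.058820605350434 F [-0.1 -0.4 -2.3] pos [ 0.6167 -0.0431  0.1895] yaw 83.77 tiltz [ 4.e-04 -4.e-04 -1.e+00]
```

View pics/w9a.png

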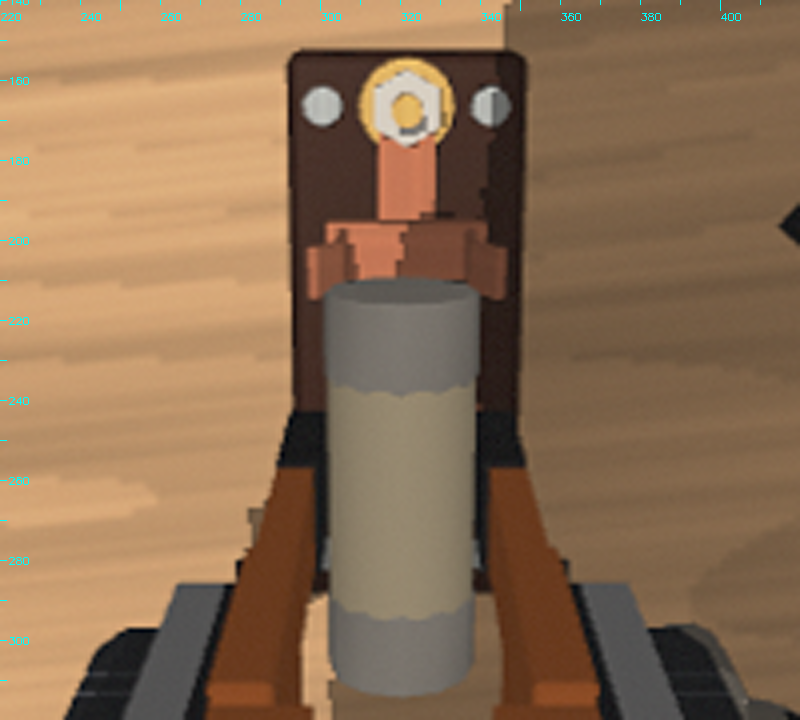

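View pics/s9a.png

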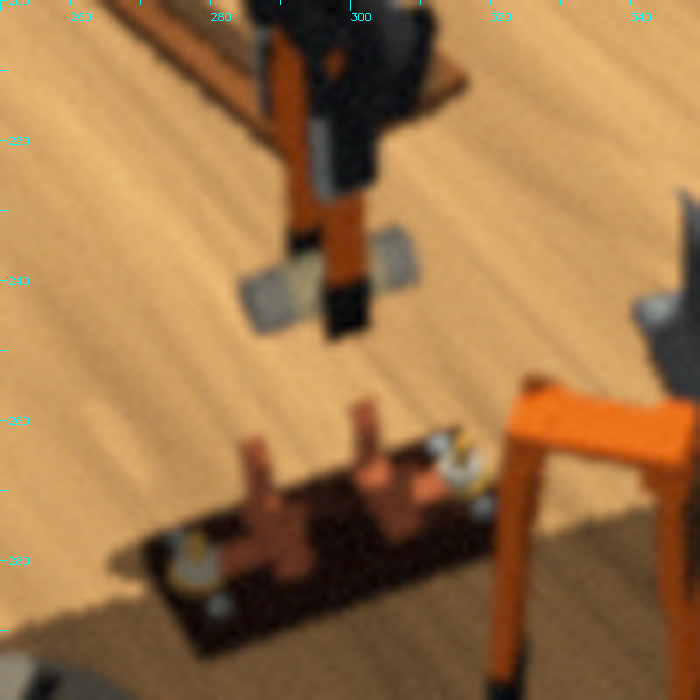

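```bash
python3 - <<'E'
from h import *
c=load("w9"); s=c["s"]; Rt=R.from_quat(s["tcp_rot"]).as_matrix()
xa=-Rt[:,0]
def rel(P): return (Rt.T@(P-s["eef_pos"])*1e3).round(1)
for n,(u,v,z) in dict(near=(321.5,152.8,.018),far=(321.5,287.5,.018),scr=(321,166.5,.02),clipnear=(320.5,196.0,.030),clipfloor=(320.5,210,.027),lipL=(297,214,.053),lipR=(344.5,214,.053),cl=(292,153,.018),cr=(351.5,153,.018)).items():
  P=px(c,u,v,z); print(n,P.round(4),rel(P))
# fuse in hand: axis ends at depth .0565 
for n,(u,v) in dict(nearTop=(320,211.5),farBot=(319.7,313.5)).items():
  for z in (.144,.133,.122): print(n,z,rel(px(c,u,v,z)))
t=load("t1")
for n,(u,v,z) in dict(l1=(325,200,.053),r1=(341.5,202,.053),l2=(323.5,219,.053),r2=(340,221,.053),n1=(336,189.5,.02),n2=(331,237.5,.02)).items():print(n,px(t,u,v,z))
E
```

```text
near [ 0.5575 -0.035   0.018 ] [ 59.7   1.4 171.3]
far [ 0.6803 -0.0483  0.018 ] [-63.8   1.5 171.3]
scr [ 0.5687 -0.0367  0.02  ] [ 48.4   1.  169.3]
clipnear [ 0.5924 -0.0397  0.03  ] [ 24.5   0.6 159.3]
clipfloor [ 0.6049 -0.041   0.027 ] [ 12.    0.6 162.3]
lipL [ 0.6013 -0.0594  0.053 ] [ 13.5 -18.1 136.3]
lipR [ 0.6054 -0.0219  0.053 ] [ 13.5  19.6 136.3]
cl [ 0.555 -0.06   0.018] [ 59.5 -23.7 171.3]
cr [ 0.5605 -0.0096  0.018 ] [ 59.5  27.  171.3]
nearTop 0.144 [32.4  0.3 45.3]
nearTop 0.133 [30.4  0.3 56.3]
nearTop 0.122 [28.3  0.3 67.3]
farBot 0.144 [-27.4   0.1  45.3]
farBot 0.133 [-32.9   0.1  56.3]
farBot 0.122 [-38.4   0.1  67.3]
l1 [ 0.6426019  -0.02533212  0.053     ]
r1 [ 0.63827105 -0.05909638  0.053     ]
l2 [ 0.60316389 -0.022107    0.053     ]
r2 [ 0.5988717  -0.05572911  0.053     ]
n1 [ 0.67172424 -0.04854809  0.02      ]
n2 [ 0.56955729 -0.03743594  0.02      ]
```

Emit:
arm_command:
  steps:
    - [[0,0,0],[-0.001,0.0003,0.004],-1]
    - [[0,0,0],[-0.002,0.0006,0.013],-1]
    - [[0,0,0],[-0.003,0.0007,0.026],-1]
    - [[0,0,0],[-0.0032,0.0007,0.041],-1]
    - [[0,0,0],[-0.0032,0.0007,0.053],-1]
    - [[0,0,0],[-0.0032,0.0007,0.061],-1]
    - [[0,0,0],[-0.0032,0.0007,0.0645],-1]
    - [[0,0,0],[-0.0032,0.0007,0.0645],-1]

```text
time: 13.0
eef_pos: [0.62, -0.0429, 0.125]
tcp_rot: [0.054, 0.999, -0.0, 0.0]
contact_force: [-0.2, -0.7, -1.5]
opening: 0.388
```

```bash
python3 - <<'E'
from h import *
c=grab("wrist","w10"); plan([0.62,-0.0427,.0945],83.8)
crop(c,220,140,200,180,4,"w10a")
c=grab("scene","s10");crop(c,250,200,100,100,7,"s10a")
E
```

```text
[[np.float64(-0.0), np.float64(0.001), np.float64(-0.001)], [np.float64(0.0003), np.float64(0.0002), np.float64(0.031)]]
t 13.05 open 33.181196702005664 F [-0.   1.3 -0.9] pos [ 0.6203 -0.0429  0.1255] yaw 83.76 tiltz [ 1.3e-03 -6.0e-04 -1.0e+00]
```

View pics/w10a.png

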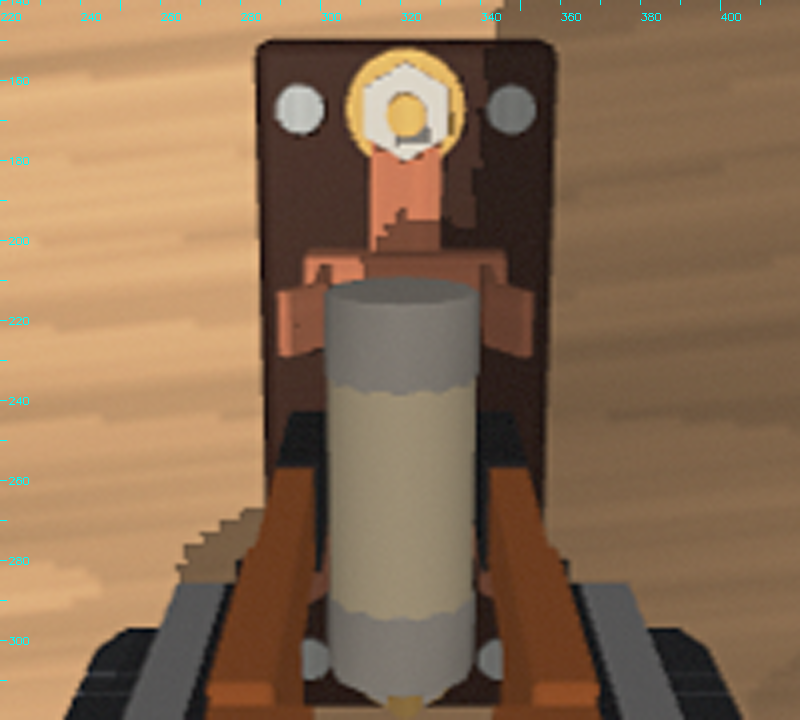

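View pics/s10a.png

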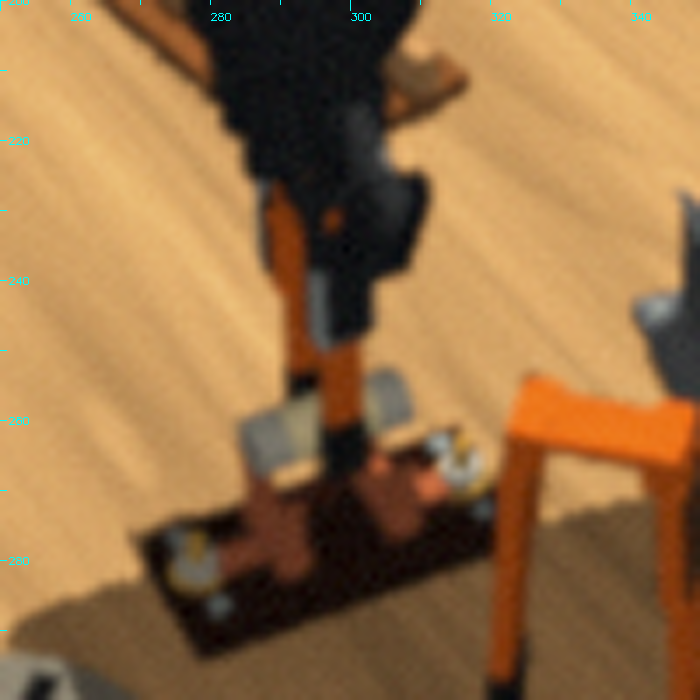

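```bash
python3 - <<'E'
from h import *
c=load("w10"); s=c["s"]; Rt=R.from_quat(s["tcp_rot"]).as_matrix()
def rel(P): return (Rt.T@(P-s["eef_pos"])*1e3).round(1)
for n,(u,v,z) in dict(near=(321.5,150,.018),far=(321.5,316,.018),scr=(321,167,.02),scr2=(320.5,305,.02),clipnear=(320.5,202.5,.027),lipL=(289.5,228.5,.053),lipR=(353,228.5,.053),lipLn=(289.5,212,.053)).items():
  P=px(c,u,v,z); print(n,P.round(4),rel(P))
E
```

```text
near [ 0.5575 -0.0348  0.018 ] [ 63.2   1.3 107. ]
far [ 0.6804 -0.0482  0.018 ] [-60.5   1.3 107.1]
scr [ 0.5685 -0.0363  0.02  ] [ 52.    0.9 105. ]
scr2 [ 0.6702 -0.0478  0.02  ] [-50.3   0.6 105.1]
clipnear [ 0.5915 -0.0392  0.027 ] [28.8  0.6 98. ]
lipL [ 0.6013 -0.0595  0.053 ] [ 16.8 -18.6  72. ]
lipR [ 0.6056 -0.0205  0.053 ] [16.8 20.7 72. ]
lipLn [ 0.5911 -0.0581  0.053 ] [ 27.2 -18.3  72. ]
```

Emit:
arm_command:
  steps:
    - [[0,0.001,0],[0.0005,0.0006,0.004],-1]
    - [[0,0.001,0],[0.0005,0.0006,0.01],-1]
    - [[0,0.001,0],[0.0005,0.0006,0.016],-1]
    - [[0,0.001,0],[0.0005,0.0006,0.022],-1]
    - [[0,0.001,0],[0.0005,0.0006,0.027],-1]
    - [[0,0.001,0],[0.0005,0.0006,0.03],-1]
    - [[0,0.001,0],[0.0005,0.0006,0.031],-1]
    - [[0,0.001,0],[0.0005,0.0006,0.031],-1]

```text
time: 14.1
eef_pos: [0.6202, -0.0424, 0.0949]
tcp_rot: [0.054, 0.999, -0.0, 0.001]
contact_force: [-0.5, -0.1, -1.4]
opening: 0.388
```

```bash
python3 - <<'E'
from h import *
c=grab("wrist","w11"); plan([0.62,-0.0427,.0945],83.8)
crop(c,220,140,200,180,4,"w11a")
c=grab("scene","s11");crop(c,250,200,100,100,7,"s11a")
E
```

```text
[[np.float64(-0.001), np.float64(0.001), np.float64(-0.001)], [np.float64(0.0002), np.float64(-0.0004), np.float64(0.0004)]]
t 14.15 open 33.238182312112386 F [-1.1 -0.2 -1.5] pos [ 0.6202 -0.0424  0.0949] yaw 83.76 tiltz [ 1.3e-03 -7.0e-04 -1.0e+00]
```

View pics/w11a.png

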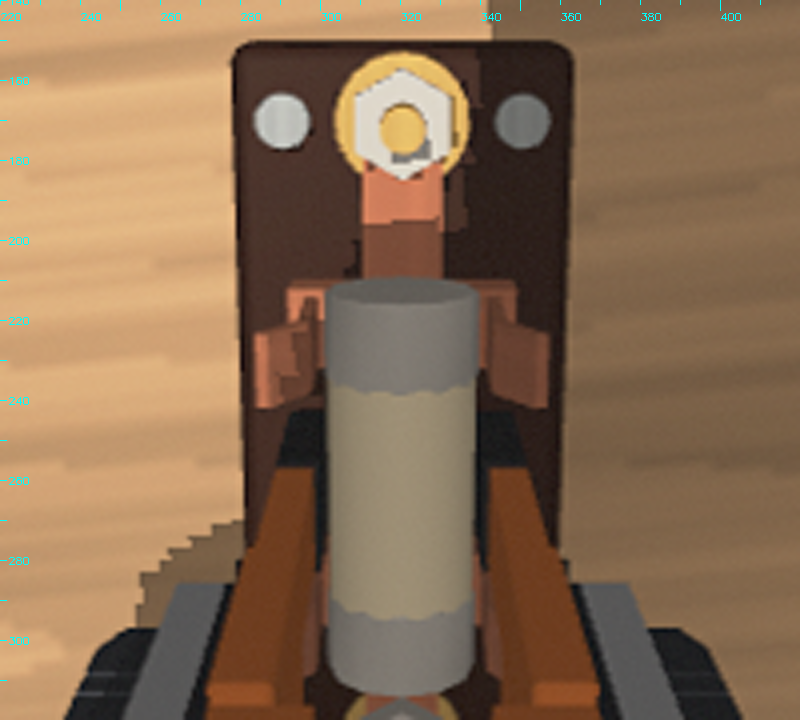

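View pics/s11a.png

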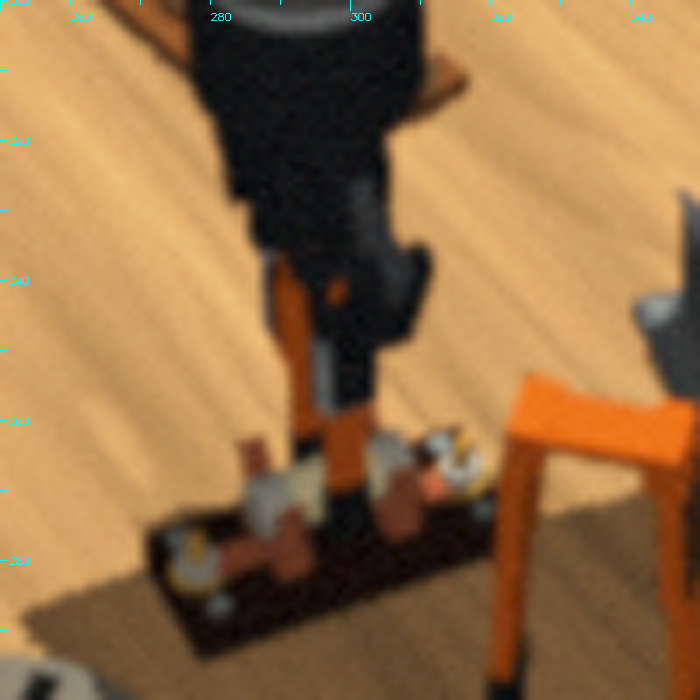

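The fuse sits in the clips but hasn't pushed on the floor yet. I'll ease it down until the force shows.

Emit:
arm_command:
  steps:
    - [[0,0,0],[0,-0.0002,0.001],-1]
    - [[0,0,0],[0,-0.0002,0.0018],-1]
    - [[0,0,0],[0,-0.0002,0.0018],-1]

```text
time: 14.58
eef_pos: [0.6206, -0.0425, 0.0945]
tcp_rot: [0.054, 0.999, -0.0, 0.001]
contact_force: [-2.3, 1.2, 4.9]
opening: 0.391
```

```bash
python3 - <<'E'
from h import *
plan([0.62,-0.0427,.0945],83.8)
E
```

```text
[[np.float64(-0.001), np.float64(0.002), np.float64(-0.001)], [np.float64(0.0006), np.float64(-0.0002), np.float64(-0.0)]]
t 14.575 open 33.21374882754795 F [-2.3  1.2  4.9] pos [ 0.6206 -0.0425  0.0945] yaw 83.76 tiltz [ 1.9e-03 -7.0e-04 -1.0e+00]
```

Contact came at about 5 N and the predicted height, so the fuse is on the clip floor. I'm opening to the carry width.

Emit:
arm_command:
  steps:
    - [[0,0,0],[0,0,0],-0.18]
    - [[0,0,0],[0,0,0],-0.12]
    - [[0,0,0],[0,0,0],-0.07]
    - [[0,0,0],[0,0,0],-0.07]
    - [[0,0,0],[0,0,0],-0.07]

```text
time: 15.2
eef_pos: [0.6206, -0.0425, 0.0943]
tcp_rot: [0.054, 0.999, -0.0, 0.001]
contact_force: [0.3, 0.1, -0.6]
opening: 0.469
```

```bash
python3 - <<'E'
from h import *
c=grab("wrist","w12"); plan([0.62,-0.0427,.0945],83.8)
crop(c,220,140,200,180,4,"w12a")
E
```

```text
[[np.float64(-0.0), np.float64(0.002), np.float64(-0.001)], [np.float64(0.0006), np.float64(-0.0002), np.float64(-0.0001)]]
t 15.25 open 39.675995102091484 F [ 0.1 -0.3 -1.4] pos [ 0.6206 -0.0425  0.0944] yaw 83.76 tiltz [ 1.8e-03 -7.0e-04 -1.0e+00]
```

View pics/w12a.png

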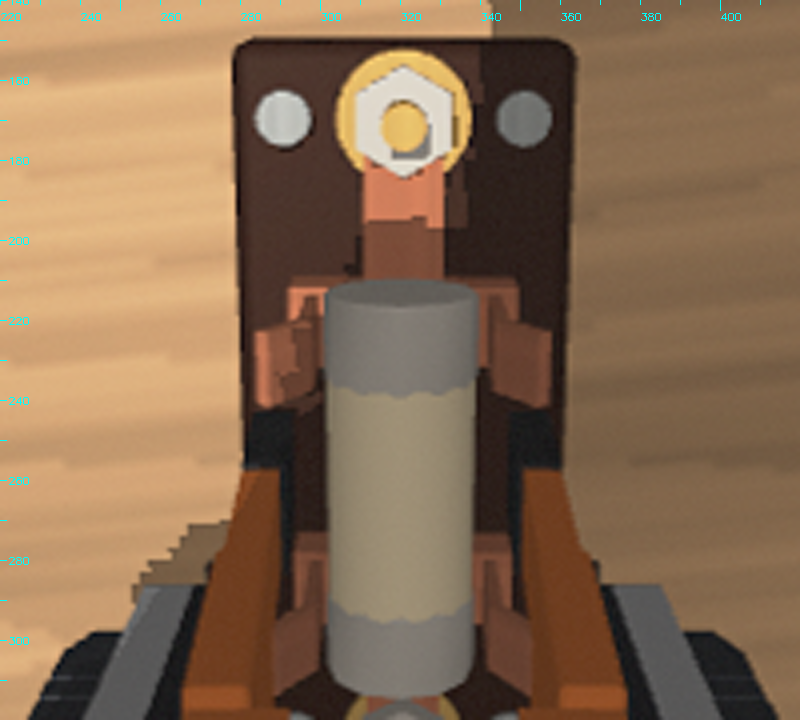

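The fuse lies between both clip pairs and the tips are clear of it on both sides. I'm raising straight up.

Emit:
arm_command:
  steps:
    - [[0,0,0],[0,0,-0.004],-0.07]
    - [[0,0,0],[0,0,-0.012],-0.07]
    - [[0,0,0],[0,0,-0.025],-0.07]
    - [[0,0,0],[0,0,-0.043],-0.07]
    - [[0,0.001,0],[0,0,-0.066],-0.07]
    - [[0,0.001,0],[0,0,-0.09],-0.07]
    - [[0,0.001,0],[0,0,-0.11],-0.07]
    - [[0,0.001,0],[0,0,-0.12],-0.07]
    - [[0,0.001,0],[0,0,-0.12],-0.07]

```text
time: 16.38
eef_pos: [0.6207, -0.0426, 0.2154]
tcp_rot: [0.054, 0.999, -0.0, 0.001]
contact_force: [-0.1, 0.2, -0.5]
opening: 0.467
```

```bash
python3 - <<'E'
from h import *
c=grab("wrist","w13"); plan([0.4403,-0.0324,.2],76)
crop(c,220,140,200,180,4,"w13a")
c=grab("scene","s13");crop(c,250,200,100,100,7,"s13a")
E
```

```text
[[np.float64(-0.0), np.float64(0.001), np.float64(0.135)], [np.float64(0.1799), np.float64(-0.0096), np.float64(0.0141)]]
t 16.425 open 39.26669763855699 F [ 0.3 -0.2 -0.4] pos [ 0.6202 -0.0424  0.2142] yaw 83.76 tiltz [ 4.e-04 -5.e-04 -1.e+00]
```

View pics/w13a.png

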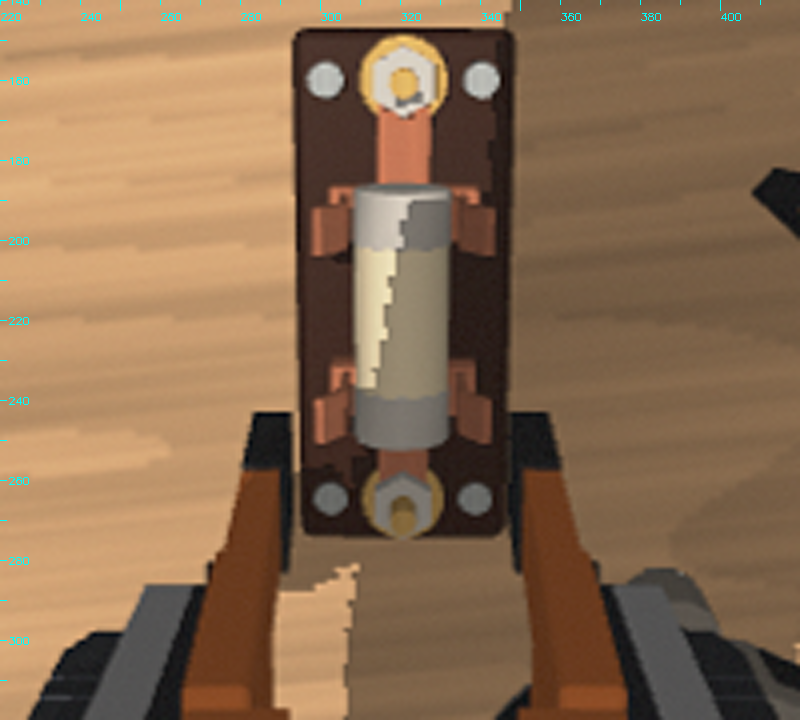

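View pics/s13a.png

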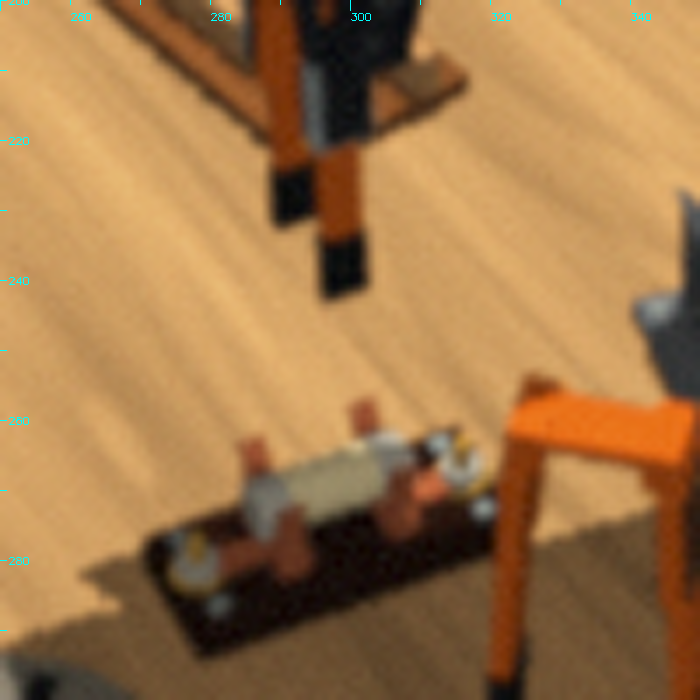

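Emit:
arm_command:
  steps:
    - [[0,0,0.005],[0.006,0,0.0],-0.07]
    - [[0,0,0.018],[0.022,-0.001,0.0],-0.07]
    - [[0,0,0.035],[0.045,-0.002,0.002],-0.07]
    - [[0,0,0.057],[0.075,-0.004,0.004],-0.07]
    - [[0,0,0.08],[0.106,-0.0055,0.006],-0.07]
    - [[0,0,0.1],[0.134,-0.007,0.008],-0.07]
    - [[0,0,0.118],[0.157,-0.0085,0.011],-0.07]
    - [[0,0,0.13],[0.173,-0.0092,0.013],-0.07]
    - [[0,0,0.135],[0.179,-0.0096,0.014],-0.07]
    - [[0,0.001,0.135],[0.1799,-0.0096,0.0141],-0.07]
    - [[0,0.001,0.135],[0.1799,-0.0096,0.0141],-0.07]

```text
time: 17.85
eef_pos: [0.4403, -0.0324, 0.1995]
tcp_rot: [0.122, 0.993, -0.0, -0.001]
contact_force: [0.1, 0.6, -1.4]
opening: 0.463
```

```bash
python3 - <<'E'
from h import *
c=grab("wrist","w14"); plan([0.4403,-0.0322,.0755],76.03)
crop(c,220,140,200,180,4,"w14a")
E
```

```text
[[np.float64(-0.0), np.float64(-0.002), np.float64(-0.0)], [np.float64(-0.0001), np.float64(0.0003), np.float64(0.124)]]
t 17.9 open 39.62956509356985 F [ 0.6 -0.6 -0.5] pos [ 0.4404 -0.0325  0.1995] yaw 76.03 tiltz [-1.6e-03 -1.0e-04 -1.0e+00]
```

View pics/w14a.png

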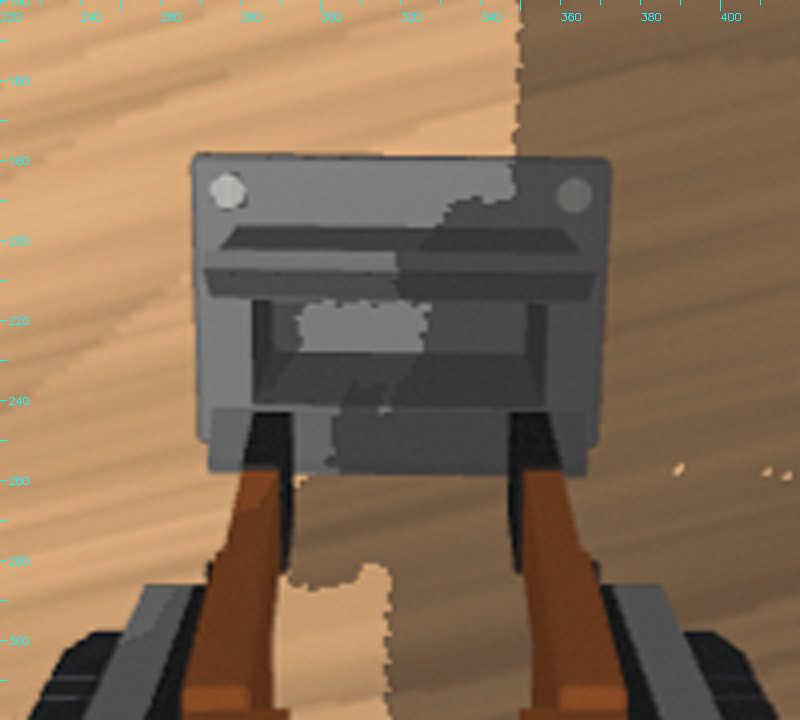

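Emit:
arm_command:
  steps:
    - [[0,0,0],[-0.0002,0.0003,0.006],-0.07]
    - [[0,0,0],[-0.0002,0.0003,0.02],-0.07]
    - [[0,0,0],[-0.0002,0.0003,0.038],-0.07]
    - [[0,0,0],[-0.0002,0.0003,0.055],-0.07]
    - [[0,0,0],[-0.0002,0.0003,0.07],-0.07]
    - [[0,0,0],[-0.0002,0.0003,0.083],-0.07]
    - [[0,0,0],[-0.0002,0.0003,0.096],-0.07]
    - [[0,0,0],[-0.0002,0.0003,0.107],-0.07]
    - [[0,0,0],[-0.0002,0.0003,0.116],-0.07]
    - [[0,0,0],[-0.0002,0.0003,0.122],-0.07]
    - [[0,0,0],[-0.0002,0.0003,0.1245],-0.07]
    - [[0,0,0],[-0.0002,0.0003,0.1245],-0.07]

```text
time: 19.4
eef_pos: [0.4409, -0.0324, 0.0754]
tcp_rot: [0.122, 0.993, -0.0, -0.0]
contact_force: [0.5, -0.4, 0.5]
opening: 0.467
```

```bash
python3 - <<'E'
from h import *
c=grab("wrist","w15"); plan([0.4403,-0.0322,.0755],76.03)
c=grab("scene","s15"); crop(c,310,180,100,100,7,"s15a")
E
```

```text
[[np.float64(-0.001), np.float64(-0.0), np.float64(-0.0)], [np.float64(0.0006), np.float64(0.0), np.float64(-0.0001)]]
t 19.45 open 39.80497243780407 F [-0.1 -0.7  0.3] pos [ 0.4409 -0.0324  0.0754] yaw 76.03 tiltz [-6.e-04 -4.e-04 -1.e+00]
```

View pics/w15.png

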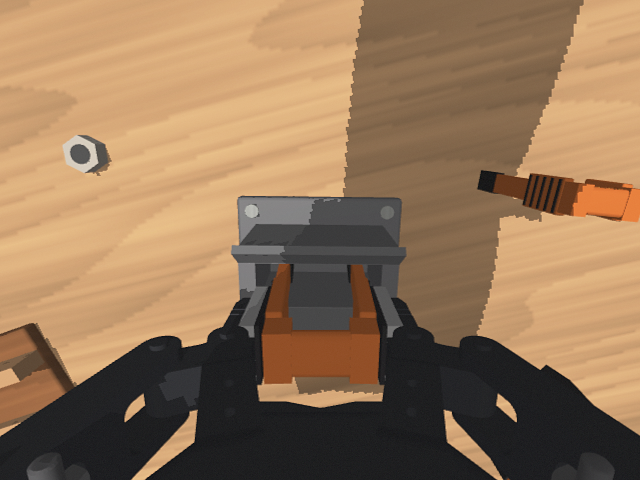

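View pics/s15a.png

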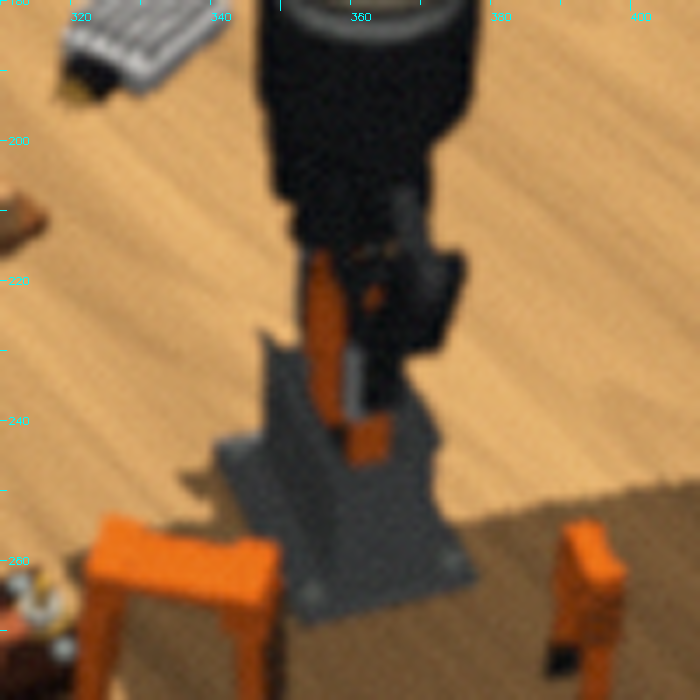

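The view matches the picture from the first grasp. I'll settle 0.5 mm, then open.

Emit:
arm_command:
  steps:
    - [[0,0,0],[0.0003,0,0.0007],-0.07]
    - [[0,0,0],[0.0003,0,0.0007],0.0]
    - [[0,0,0],[0.0003,0,0.0007],0.15]
    - [[0,0,0],[0.0003,0,0.0007],0.5]
    - [[0,0,0],[0.0003,0,0.0007],1]
    - [[0,0,0],[0.0003,0,0.0007],1]
    - [[0,0,0],[0.0003,0,-0.002],1]
    - [[0,0,0],[0.0003,0,-0.015],1]

```text
time: 20.5
eef_pos: [0.4399, -0.0321, 0.0902]
tcp_rot: [0.122, 0.993, -0.0, -0.001]
contact_force: [-0.1, 0.3, -0.3]
opening: 1.007
```

```bash
python3 - <<'E'
from h import *
c=grab("wrist","w16"); plan([0.4403,-0.0322,.25],76.03)
E
```

```text
[[np.float64(-0.001), np.float64(0.002), np.float64(0.0)], [np.float64(0.0011), np.float64(-0.0001), np.float64(-0.1573)]]
t 20.55 open 84.93760996211084 F [1.4 1.1 0.2] pos [ 0.4417 -0.0326  0.0927] yaw 76.04 tiltz [ 0.0019 -0.0013 -1.    ]
```

View pics/w16.png

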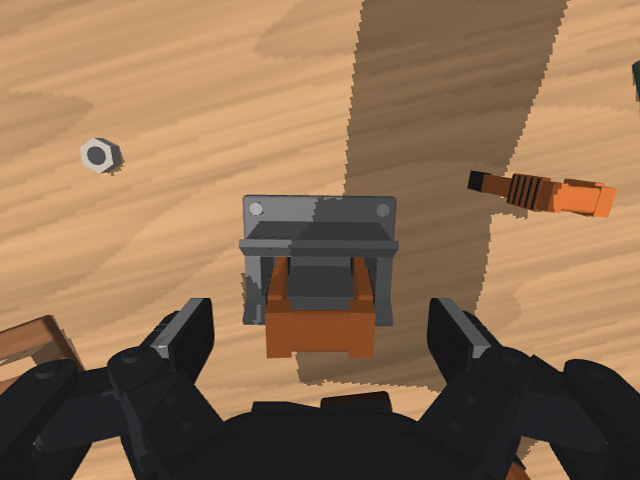

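Emit:
arm_command:
  steps:
    - [[0,0,0],[0,0,-0.02],1]
    - [[0,0,0],[0,0,-0.06],1]
    - [[0,0,0],[0,0,-0.11],1]
    - [[0,0,0],[0,0,-0.15],1]
    - [[0,0,0],[0,0,-0.157],1]

```text
time: 21.18
eef_pos: [0.4431, -0.0329, 0.2541]
tcp_rot: [0.122, 0.993, -0.001, 0.005]
contact_force: [0.2, -0.3, 0.1]
opening: 0.998
```

```bash
python3 - <<'E'
from h import *
c=load("t1"); crop(c,140,160,100,100,7,"t1e"); crop(c,150,240,100,110,7,"t1f")
for n,(u,v,z) in dict(ptr=(180,211.5,.125),mark=(207,264.5,.128),knob=(163.5,211,.16),s1=(175.5,187,.12),s2=(201.5,325,.12),s3=(189,184,.12),s4=(220,322,.12)).items(): print(n,px(c,u,v,z).round(4))
plan([0.6,.279,.3],102)
c=grab("scene","s17"); crop(c,310,180,100,100,7,"s17a"); crop(c,330,260,150,150,5,"s17b")
E
```

```text
ptr [0.6069 0.2533 0.125 ]
mark [0.5041 0.1985 0.128 ]
knob [0.6015 0.2753 0.16  ]
s1 [0.6561 0.2646 0.12  ]
s2 [0.3906 0.208  0.12  ]
s3 [0.6619 0.2385 0.12  ]
s4 [0.3961 0.1732 0.12  ]
[[np.float64(-0.004), np.float64(0.01), np.float64(-0.453)], [np.float64(-0.0775), np.float64(0.3404), np.float64(-0.0455)]]
t 21.175 open 84.84119201783368 F [ 0.2 -0.3  0.1] pos [ 0.4431 -0.0329  0.2541] yaw 76.04 tiltz [ 0.0099 -0.0037 -0.9999]
```

View pics/t1e.png

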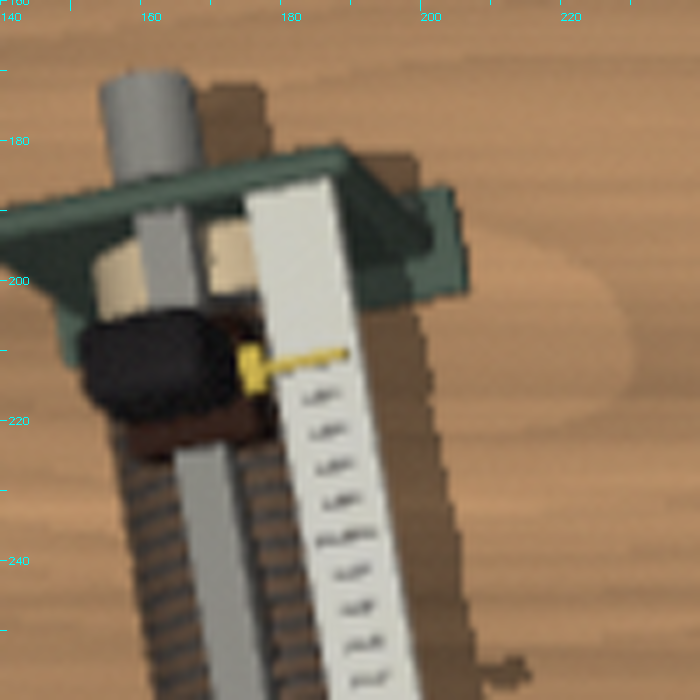

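View pics/t1f.png

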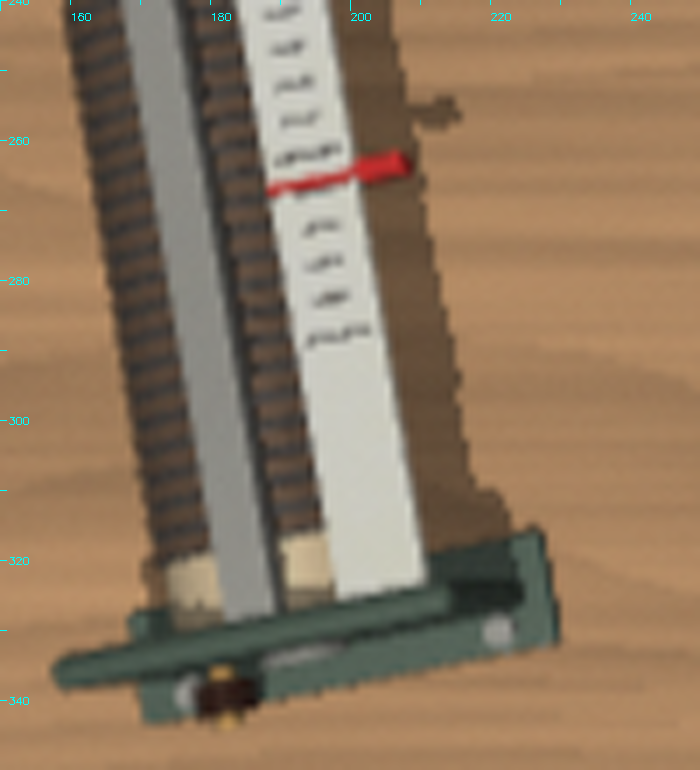

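View pics/s17a.png

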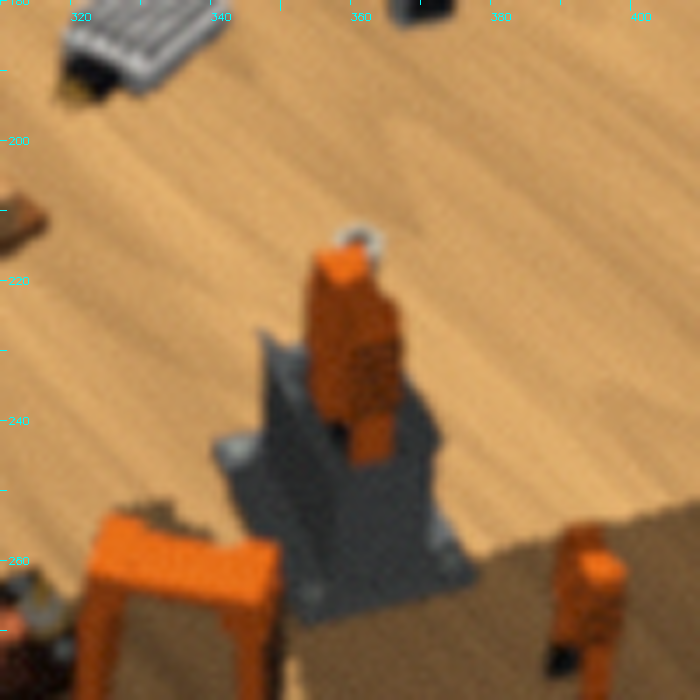

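View pics/s17b.png

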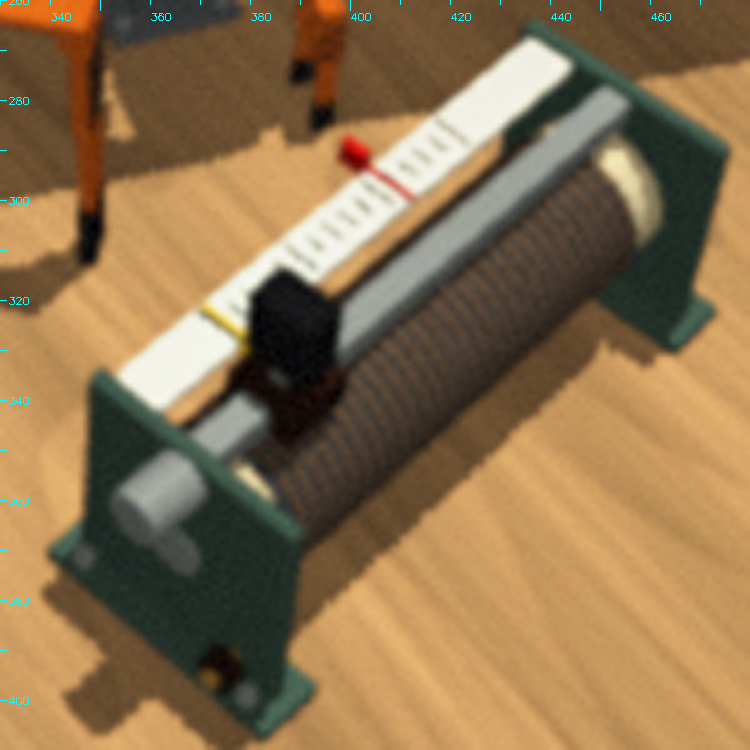

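```bash
python3 - <<'E'
from h import *
plan([0.555,.205,.27],12.9)
E
```

```text
[[np.float64(0.003), np.float64(0.008), np.float64(1.102)], [np.float64(-0.0519), np.float64(0.2578), np.float64(-0.0172)]]
t 21.225 open 84.60117886135285 F [0.1 0.4 0.4] pos [ 0.4425 -0.0327  0.2527] yaw 76.04 tiltz [ 0.0073 -0.0029 -1.    ]
```

Emit:
arm_command:
  steps:
    - [[0,0,0.1],[-0.005,0.025,-0.005],1]
    - [[0,0,0.22],[-0.011,0.055,-0.01],1]
    - [[0,0,0.35],[-0.018,0.09,-0.017],1]
    - [[0,0,0.5],[-0.025,0.125,-0.017],1]
    - [[0,0,0.65],[-0.032,0.16,-0.017],1]
    - [[0,0,0.8],[-0.039,0.195,-0.017],1]
    - [[0,0,0.92],[-0.045,0.225,-0.017],1]
    - [[0,0,1.03],[-0.05,0.247,-0.017],1]
    - [[0.003,0.008,1.102],[-0.052,0.258,-0.017],1]
    - [[0.003,0.008,1.102],[-0.052,0.258,-0.017],1]

```text
time: 22.48
eef_pos: [0.5544, 0.2055, 0.2674]
tcp_rot: [0.622, 0.783, -0.001, -0.001]
contact_force: [-0.4, 0.2, -0.2]
opening: 1.002
```

```bash
python3 - <<'E'
from h import *
c=grab("wrist","w18"); plan([0.555,.205,.27],12.9); print(get_state()["qpos"].round(3))
E
```

```text
[[np.float64(-0.003), np.float64(-0.0), np.float64(0.002)], [np.float64(-0.0002), np.float64(0.0006), np.float64(-0.0022)]]
t 22.525 open 84.81722186007703 F [-0.1  0.6  1. ] pos [0.5543 0.2051 0.2678] yaw 13.0 tiltz [-3.4e-03 -4.0e-04 -1.0e+00]
[ 0.183  0.078  1.749  0.     1.318 -0.044]
```

View pics/w18.png

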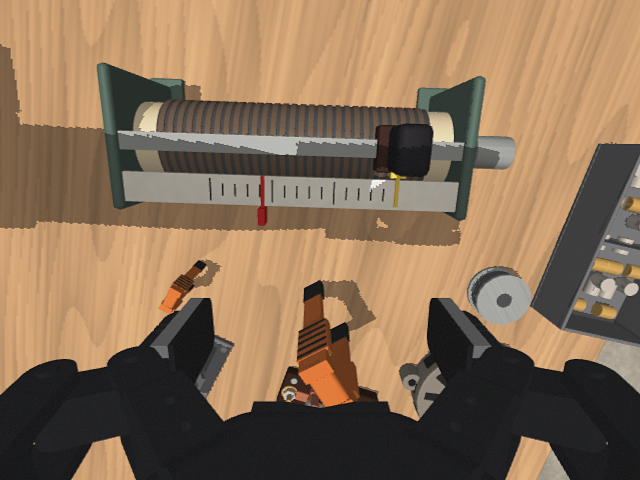

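```bash
python3 - <<'E'
from h import *
c=load("w18"); crop(c,230,100,260,140,3,"w18a"); crop(c,355,110,110,105,6,"w18b"); crop(c,90,60,160,160,4,"w18c")
E
```

```text
(no output)
```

View pics/w18a.png

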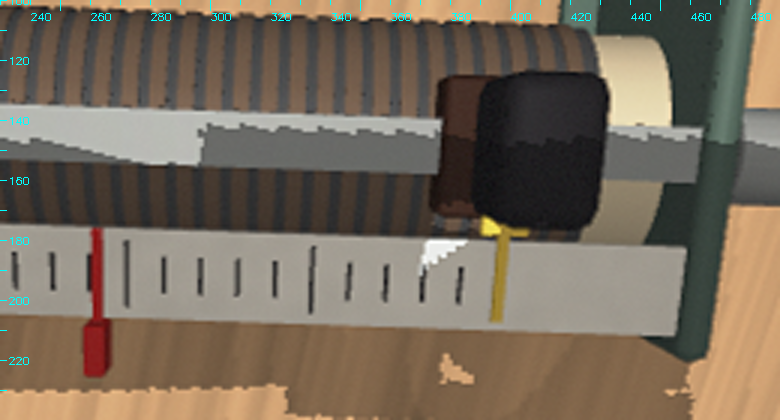

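View pics/w18b.png

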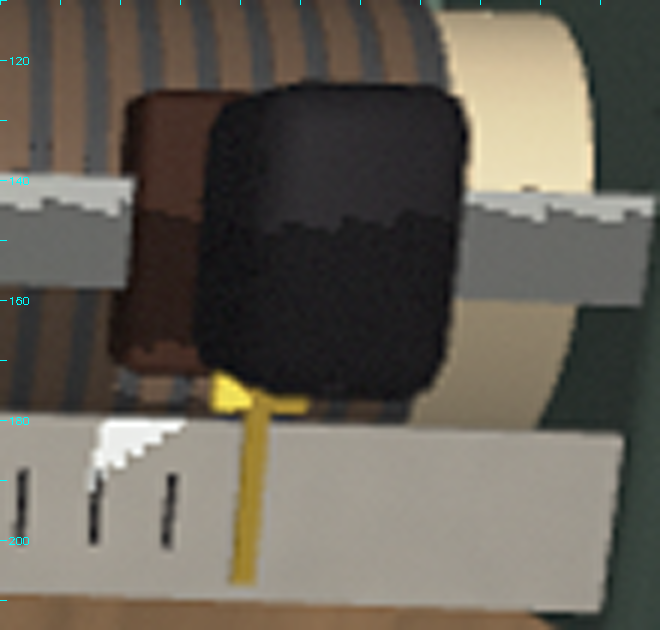

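```bash
python3 - <<'E'
from h import *
w=load("w18");s=load("s17");t=load("t1")
crop(s,360,270,70,70,10,"s17c")
def tri(obs):
    A=np.zeros((3,3));b=np.zeros(3)
    for c,u,v in obs:
        p,d=ray(c,u,v); d=d/np.linalg.norm(d); M=np.eye(3)-np.outer(d,d); A+=M;b+=M@p
    P=np.linalg.solve(A,b); return P.round(4),[np.round(np.array(proj(c,P))-[u,v],1) for c,u,v in obs]
print(proj(s,[.607,.2533,.125]))
print("ptr tip",tri([(w,395.3,206.5),(t,188.6,210.2),(s,371,302)]))
print("redblk",tri([(w,261.8,216),(t,205,263.2),(s,398.5,289.5)]))
print("redline right end", tri([(w,262.5,176.5),(t,187.5,267.2),(s,411,300)]))
E
```

```text
(np.float64(376.2394236406941), np.float64(325.22168011162023))
ptr tip (array([0.6015, 0.232 , 0.1652]), [array([-0.3, 14.9]), array([-2.5,  0.2]), array([2.3, 2.3])])
redblk (array([0.5068, 0.2033, 0.1237]), [array([1.7, 2.7]), array([-0. ,  0.1]), array([1.1, 0.3])])
redline right end (array([0.5001, 0.2364, 0.1189]), [array([ 1.4, -0.2]), array([ 0.6, -0.1]), array([ 0.7, -0.2])])
```

View pics/s17c.png

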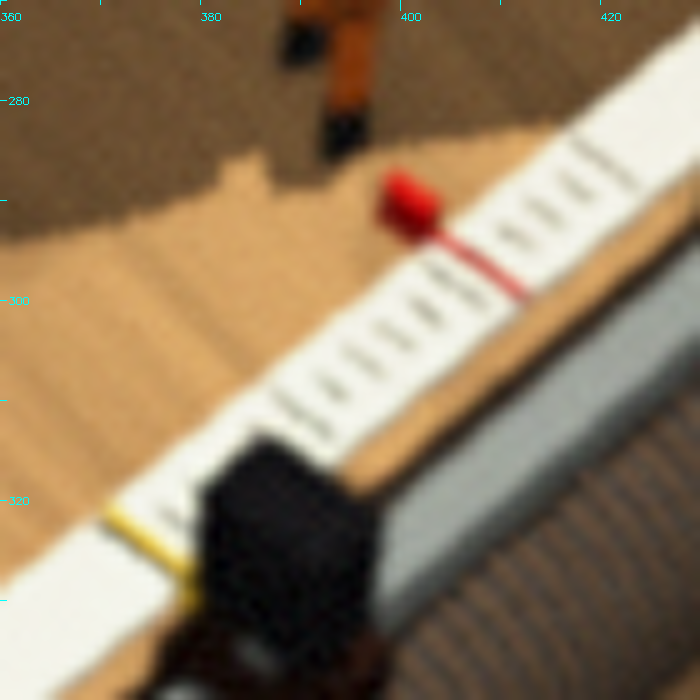

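```bash
python3 - <<'E'
from h import *
w=load("w18");s=load("s17");t=load("t1")
def tri(obs):
    A=np.zeros((3,3));b=np.zeros(3)
    for c,u,v in obs:
        p,d=ray(c,u,v); d=d/np.linalg.norm(d); M=np.eye(3)-np.outer(d,d); A+=M;b+=M@p
    P=np.linalg.solve(A,b); return P.round(4),[np.round(np.array(proj(c,P))-[u,v],1) for c,u,v in obs]
print("ptr tip",tri([(w,395.3,206.5),(t,188.6,210.2),(s,370.3,321)]))
ang=[]
for z in (.116,.119,.122):
  a=px(w,124,170,z);b=px(w,459,181,z); a2=px(w,125,206.5,z); b2=px(w,456,211.5,z)
  for q,r in((a,b),(a2,b2)): d=r-q; print("ang",z,np.degrees(np.arctan2(d[1],d[0])).round(2),np.linalg.norm(d).round(4))
  u=np.array([np.cos(np.radians(12.9)),np.sin(np.radians(12.9))])
  tk=[px(w,x,190,z)[:2]@u for x in (209.5,269,330.5,379)]; print("ticks",np.diff(tk).round(4))
for zp in (.119,.121,.124,.128):
  p=px(w,395.6,195,zp); 
  for zm in (.119,.121): m=px(w,262.4,190,zm); print(zp,zm,"dist",((p-m)[:2]@u).round(4))
for zk in (.16,.169):
  k=np.mean([px(w,x,y,zk) for x,y in ((389,124.5),(432,124.5),(430,175),(389,172))],0);print("knob",zk,k.round(4))
  k=np.mean([px(t,x,y,zk) for x,y in ((151.5,206),(171,204),(175,216.5),(156,219.5))],0);print("knobtop",zk,k.round(4))
E
```

```text
ptr tip (array([0.6094, 0.2371, 0.123 ]), [array([0.5, 0.1]), array([0.1, 0.1]), array([0.1, 0. ])])
ang 0.116 11.14 0.2721
ang 0.116 12.14 0.2756
ticks [0.0489 0.0505 0.0398]
ang 0.119 11.14 0.2693
ang 0.119 12.14 0.2728
ticks [0.0484 0.05   0.0394]
ang 0.122 11.14 0.2665
ang 0.122 12.14 0.27
ticks [0.0479 0.0495 0.039 ]
0.119 0.119 dist 0.1084
0.119 0.121 dist 0.1081
0.121 0.119 dist 0.108
0.121 0.121 dist 0.1077
0.124 0.119 dist 0.1074
0.124 0.121 dist 0.107
0.128 0.119 dist 0.1065
0.128 0.121 dist 0.1062
knob 0.16 [0.5988 0.2813 0.16  ]
knobtop 0.16 [0.6006 0.2755 0.16  ]
knob 0.169 [0.5967 0.281  0.169 ]
knobtop 0.169 [0.5989 0.273  0.169 ]
```

```bash
python3 - <<'E'
from h import *
w=load("w18");s=load("s17");t=load("t1")
for z in (.165,.169): print(px(w,415.5,149.5,z), [np.round(proj(c,px(w,415.5,149.5,z)),1) for c in (s,t)])
u=np.array([np.cos(np.radians(12.4)),np.sin(np.radians(12.4))])
p=px(w,396.7,192,.123); m=px(w,262.3,190,.119); print("dist",((p-m)[:2]@u).round(4))
for d in ((0.012,.017),(-.012,.017),(-.012,-.017),(.012,-.017)):
  P=np.array([.5966,.281])+d[0]*u+d[1]*np.array([-u[1],u[0]])
  for z in (.169,.131): print(d,z,[np.round(proj(c,[*P,z]),1) for c in (w,s,t)])
E
```

```text
[0.60122129 0.28188237 0.165     ] [array([388.8, 320.9]), array([159.2, 210.7])]
[0.60021715 0.2817176  0.169     ] [array([389.3, 319.3]), array([158.7, 210.8])]
dist 0.1084
(0.012, 0.017) 0.169 [array([430.6, 122.1]), array([393.4, 326.6]), array([148.8, 208.5])]
(0.012, 0.017) 0.131 [array([415.6, 125. ]), array([391.8, 338.7]), array([154.7, 212.2])]
(-0.012, 0.017) 0.169 [array([393.2, 121.7]), array([401.3, 319.6]), array([151.2, 221. ])]
(-0.012, 0.017) 0.131 [array([383.3, 124.7]), array([399.5, 331.7]), array([157. , 224.3])]
(-0.012, -0.017) 0.169 [array([389.9, 175.5]), array([387.8, 310.1]), array([169.3, 217. ])]
(-0.012, -0.017) 0.131 [array([380.8, 171.2]), array([386.3, 322.2]), array([174.5, 220.4])]
(0.012, -0.017) 0.169 [array([425.9, 175.9]), array([379.8, 316.9]), array([166.9, 204.5])]
(0.012, -0.017) 0.131 [array([412. , 171.6]), array([378.6, 329. ]), array([172.1, 208.3])]
```

```bash
python3 - <<'E'
from h import *
plan([0.5998,.2798,.21],12.4)
plan([0.5998,.2798,.136],12.4)
E
```

```text
[[np.float64(-0.003), np.float64(-0.0), np.float64(0.01)], [np.float64(0.0626), np.float64(0.0613), np.float64(0.0576)]]
t 22.525 open 84.81722186007703 F [-0.1  0.6  1. ] pos [0.5543 0.2051 0.2678] yaw 13.0 tiltz [-3.4e-03 -4.0e-04 -1.0e+00]
[[np.float64(-0.003), np.float64(-0.0), np.float64(0.01)], [np.float64(0.0625), np.float64(0.0615), np.float64(0.1316)]]
t 22.525 open 84.81722186007703 F [-0.1  0.6  1. ] pos [0.5543 0.2051 0.2678] yaw 13.0 tiltz [-3.4e-03 -4.0e-04 -1.0e+00]
```

Emit:
arm_command:
  steps:
    - [[0,0,0.005],[0.02,0.02,0],1]
    - [[-0.003,0,0.01],[0.045,0.045,0.02],1]
    - [[-0.003,0,0.01],[0.06,0.06,0.04],1]
    - [[-0.003,0,0.01],[0.0626,0.0614,0.065],1]
    - [[-0.003,0,0.01],[0.0625,0.0615,0.085],1]
    - [[-0.003,0,0.01],[0.0625,0.0615,0.1],1]
    - [[-0.003,0,0.01],[0.0625,0.0615,0.1],1]

```text
time: 23.4
eef_pos: [0.599, 0.279, 0.1659]
tcp_rot: [0.627, 0.779, -0.001, -0.001]
contact_force: [0.8, 0.4, -0.3]
opening: 0.997
```

```bash
python3 - <<'E'
from h import *
c=grab("wrist","w19"); plan([0.5998,.2798,.136],12.4)
c=grab("scene","s19"); crop(c,340,240,120,120,6,"s19a")
E
```

```text
[[np.float64(-0.001), np.float64(-0.0), np.float64(0.0)], [np.float64(0.0005), np.float64(0.0002), np.float64(0.0314)]]
t 23.45 open 84.36915595608977 F [0.  0.6 0.3] pos [0.5997 0.2793 0.1674] yaw 12.41 tiltz [-1.e-03  1.e-04 -1.e+00]
```

View pics/w19.png

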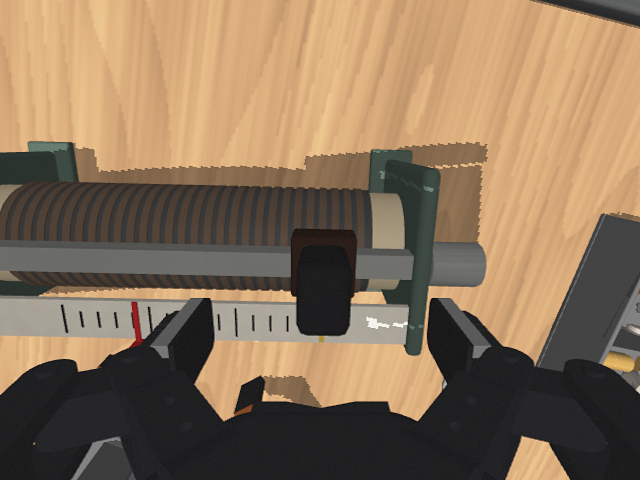

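View pics/s19a.png

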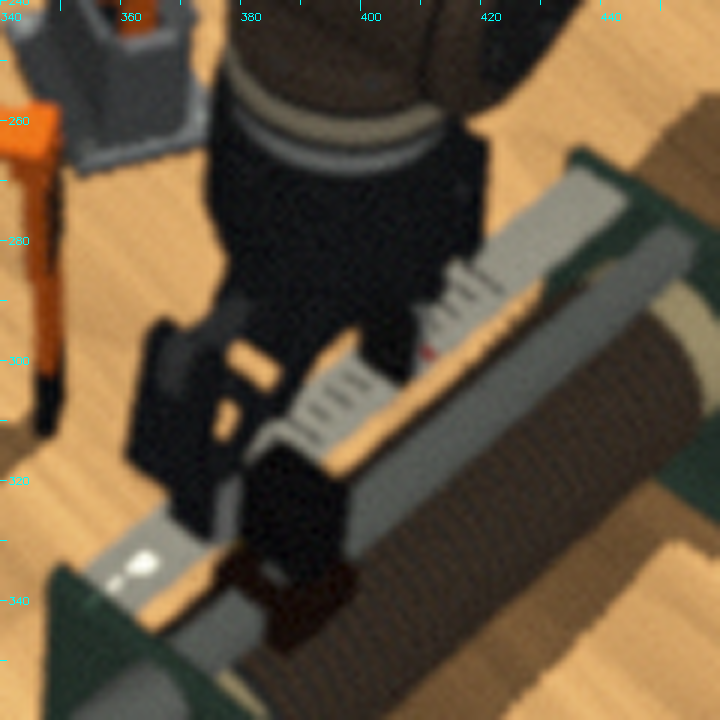

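```bash
python3 - <<'E'
from h import *
w=load("w19"); s=w["s"]; Rt=R.from_quat(s["tcp_rot"]).as_matrix()
for dx in (-.012,0,.017):
  pass
for d in ((.017,.012),(.017,-.012),(-.017,-.012),(-.017,.012),(0,0)):
  print(d,[np.round(proj(w,s["eef_pos"]*[1,1,0]+[0,0,z]+Rt@np.array([d[0],d[1],0])),1) for z in (.169,.131)])
crop(w,270,210,110,140,5,"w19a")
E
```

```text
(0.017, 0.012) [array([349.3, 270.3]), array([343.8, 245.2])]
(0.017, -0.012) [array([291.6, 270.3]), array([297.4, 245.2])]
(-0.017, -0.012) [array([293.2, 343. ]), array([298.5, 305.4])]
(-0.017, 0.012) [array([347.7, 343. ]), array([342.7, 305.4])]
(0, 0) [array([320.5, 307.7]), array([320.6, 276. ])]
```

View pics/w19a.png

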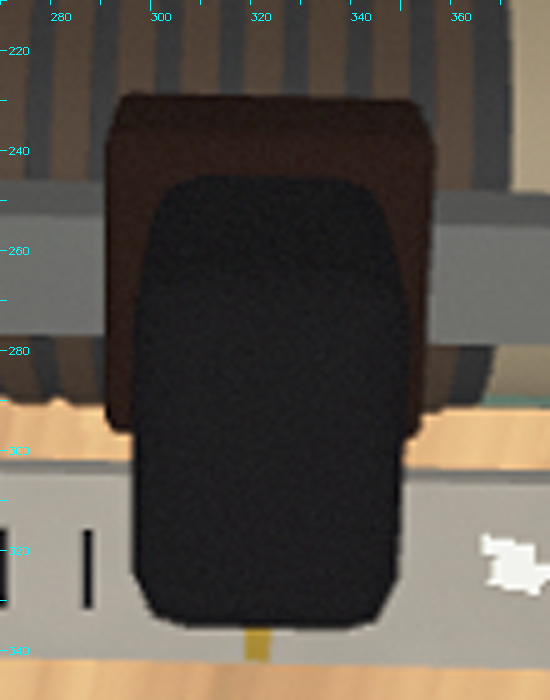

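Emit:
arm_command:
  steps:
    - [[0,0,0],[0.0007,0.0015,0.01],1]
    - [[0,0,0],[0.0007,0.0015,0.024],1]
    - [[0,0,0],[0.0007,0.0015,0.0315],1]
    - [[0,0,0],[0.0007,0.0015,0.0315],0.5]
    - [[0,0,0],[0.0007,0.0015,0.0315],0]
    - [[0,0,0],[0.0007,0.0015,0.0315],-0.3]
    - [[0,0,0],[0.0007,0.0015,0.0315],-1]
    - [[0,0,0],[0.0007,0.0015,0.0315],-1]
    - [[0,0,0],[0.0007,0.0015,0.0315],-1]
  force: 60

```text
time: 24.62
eef_pos: [0.6, 0.2803, 0.1379]
tcp_rot: [0.627, 0.779, -0.001, -0.002]
contact_force: [-6.7, -1.9, 4.5]
opening: 0.277
```

```bash
python3 - <<'E'
from h import *
c=grab("wrist","w20"); plan([0.5998,.2798,.136],12.4)
c=grab("scene","s20"); crop(c,340,240,120,120,6,"s20a")
E
```

```text
[[np.float64(-0.004), np.float64(-0.001), np.float64(-0.002)], [np.float64(-0.0004), np.float64(-0.0003), np.float64(0.0019)]]
t 24.675 open 23.596481006008506 F [-6.4 -2.   3.9] pos [0.6    0.2803 0.1379] yaw 12.27 tiltz [-4.1e-03 -2.0e-04 -1.0e+00]
```

View pics/w20.png

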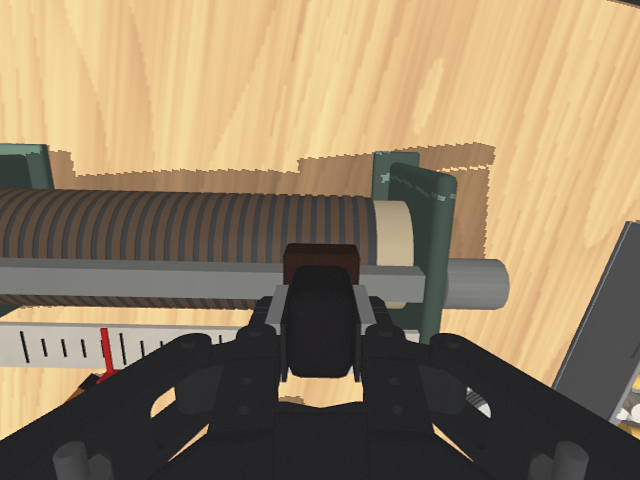

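View pics/s20a.png

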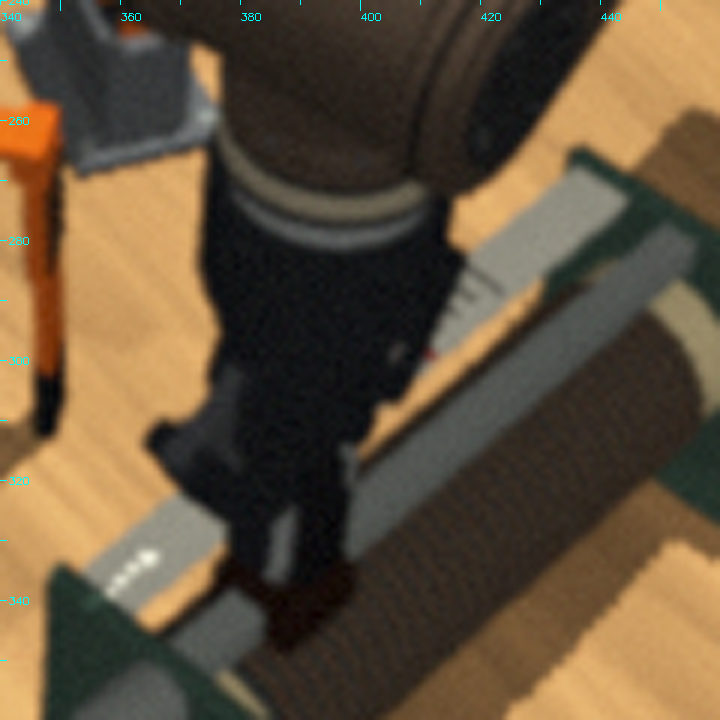

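Emit:
arm_command:
  steps:
    - [[0,0,0],[0,-0.004,0],-1]
    - [[0,0,0],[0,-0.013,0],-1]
    - [[0,0,0],[0,-0.025,0],-1]
    - [[0,0,0],[0,-0.039,0],-1]
    - [[0,0,0],[0,-0.053,0],-1]
    - [[0,0,0],[0,-0.066,0],-1]
    - [[0,0,0],[0,-0.077,0],-1]
    - [[0,0,0],[0,-0.085,0],-1]
    - [[0,0,0],[0,-0.089,0],-1]
    - [[0,0,0],[0,-0.09,0],-1]
    - [[0,0,0],[0,-0.09,0],-1]

```text
time: 26.1
eef_pos: [0.5127, 0.2632, 0.1379]
tcp_rot: [0.628, 0.778, 0.002, -0.002]
contact_force: [5.9, 8.9, -6.4]
opening: 0.274
```

```bash
python3 - <<'E'
from h import *
c=grab("wrist","w21"); plan([0.5998,.2798,.136],12.4); crop(c,220,260,200,150,4,"w21a")
c=grab("scene","s21"); crop(c,340,240,120,120,6,"s21a")
c=grab("top","t21"); crop(c,140,180,100,110,6,"t21a")
E
```

```text
[[np.float64(0.0), np.float64(-0.005), np.float64(-0.004)], [np.float64(-0.0021), np.float64(0.0886), np.float64(0.0019)]]
t 26.15 open 23.109753485843367 F [ 5.9  8.8 -5.5] pos [0.5127 0.2632 0.1379] yaw 12.18 tiltz [-9.0e-04  4.8e-03 -1.0e+00]
```

View pics/w21.png

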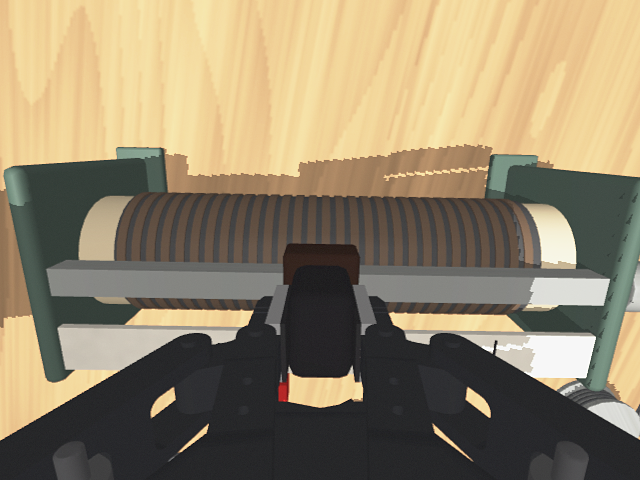

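View pics/s21a.png

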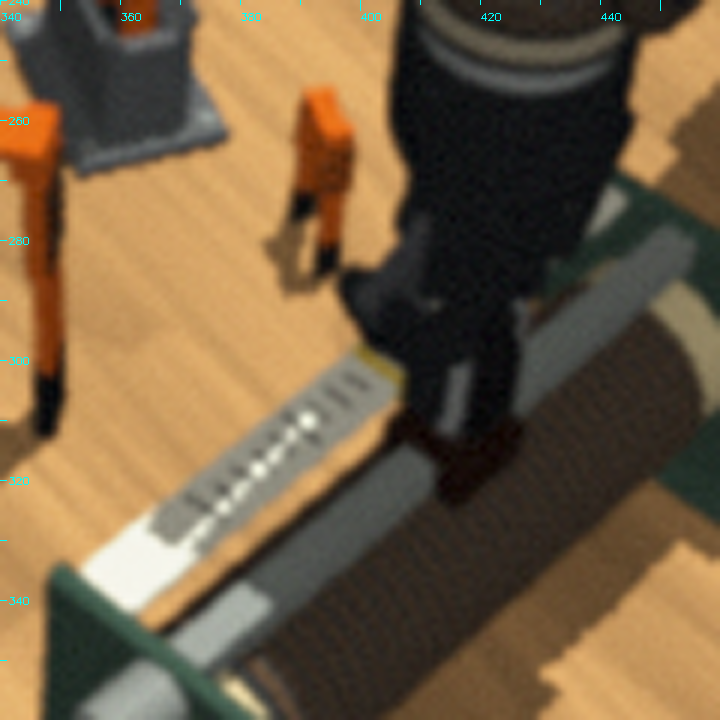

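View pics/t21a.png

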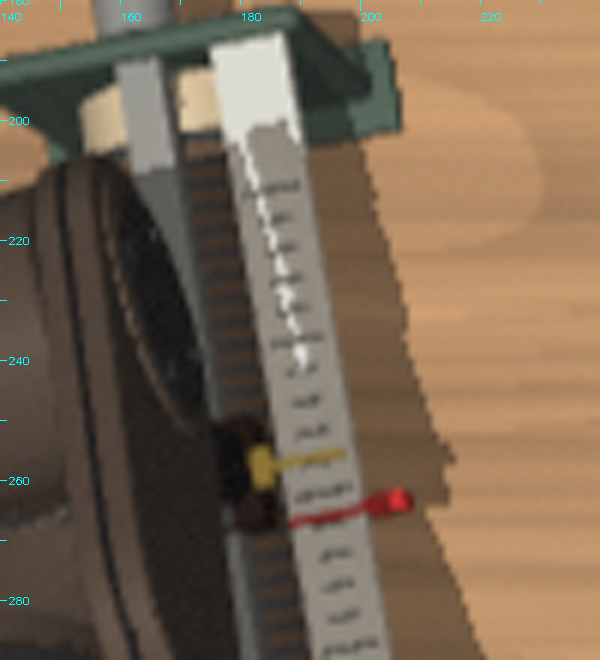

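```bash
python3 - <<'E'
from h import *
t=load("t21")
for a in (11.2,12):
  u=np.array([np.cos(np.radians(a)),np.sin(np.radians(a))])
  for zp,zm in ((.123,.120),(.123,.1175),(.121,.121)):
    print(a,zp,zm,((px(t,192,255.8,zp)-px(t,192,265.7,zm))[:2]@u).round(4), ((px(t,192,255.8,zp)-px(t,193.5,262.0,.1175))[:2]@u).round(4))
crop(t,170,235,50,45,14,"t21b")
E
```

```text
11.2 0.123 0.12 0.0183 0.0115
11.2 0.123 0.1175 0.0179 0.0115
11.2 0.121 0.121 0.0187 0.0118
12 0.123 0.12 0.0182 0.0115
12 0.123 0.1175 0.0179 0.0115
12 0.121 0.121 0.0187 0.0118
```

View pics/t21b.png

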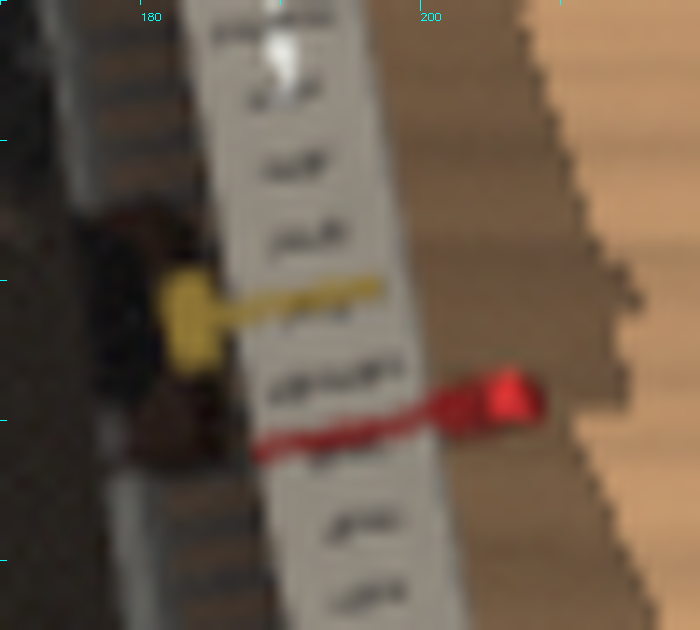

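Emit:
arm_command:
  steps:
    - [[0,0,0],[0,-0.004,0],-1]
    - [[0,0,0],[0.0002,-0.009,0],-1]
    - [[0,0,0],[0.0002,-0.014,0],-1]
    - [[0,0,0],[0.0003,-0.0165,0],-1]
    - [[0,0,0],[0.0003,-0.0165,0],-1]
    - [[0,0,0],[0.0003,-0.0165,0],-1]

```text
time: 27.0
eef_pos: [0.4977, 0.2603, 0.1379]
tcp_rot: [0.628, 0.778, 0.003, -0.001]
contact_force: [7.2, 3.1, -5.0]
opening: 0.272
```

```bash
python3 - <<'E'
from h import *
c=grab("top","t22"); plan([0.6,.2803,.1379],12.27); crop(c,170,235,50,45,14,"t22a")
E
```

```text
[[np.float64(0.003), np.float64(-0.005), np.float64(-0.002)], [np.float64(-0.002), np.float64(0.1042), np.float64(0.0003)]]
t 27.05 open 23.073927548504997 F [ 6.6  3.6 -5.3] pos [0.4977 0.2603 0.1379] yaw 12.14 tiltz [ 0.0023  0.0057 -1.    ]
```

View pics/t22a.png

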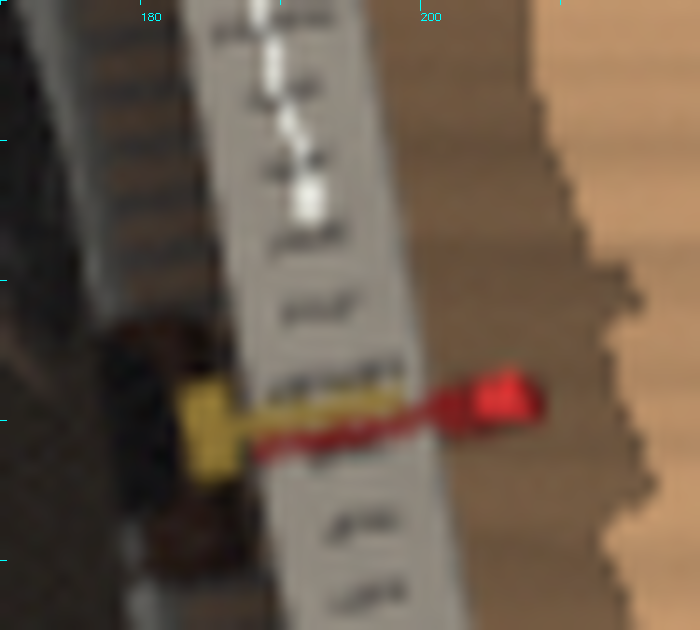

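Emit:
arm_command:
  steps:
    - [[0,0,0],[0,-0.002,0],-1]
    - [[0,0,0],[0,-0.0038,0],-1]
    - [[0,0,0],[0,-0.0038,0],-1]
    - [[0,0,0],[0,-0.0038,0],-1]

```text
time: 27.55
eef_pos: [0.4949, 0.2597, 0.1379]
tcp_rot: [0.628, 0.778, 0.004, -0.0]
contact_force: [7.5, 4.1, -4.4]
opening: 0.27
```

```bash
python3 - <<'E'
from h import *
c=grab("top","t23"); plan([0.6,.2803,.1379],12.27); crop(c,170,235,50,45,14,"t23a")
c=grab("scene","s23"); crop(c,360,260,100,80,7,"s23a")
E
```

```text
[[np.float64(0.006), np.float64(-0.005), np.float64(-0.003)], [np.float64(-0.0019), np.float64(0.1071), np.float64(0.0006)]]
t 27.6 open 23.036908781754263 F [ 6.8  3.7 -4.3] pos [0.4949 0.2597 0.1379] yaw 12.12 tiltz [ 0.0046  0.0064 -1.    ]
```

View pics/t23a.png

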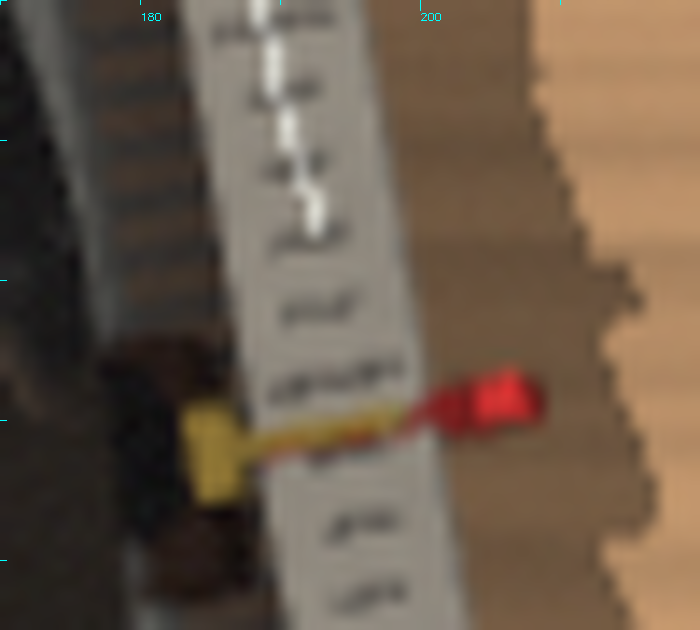

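View pics/s23a.png

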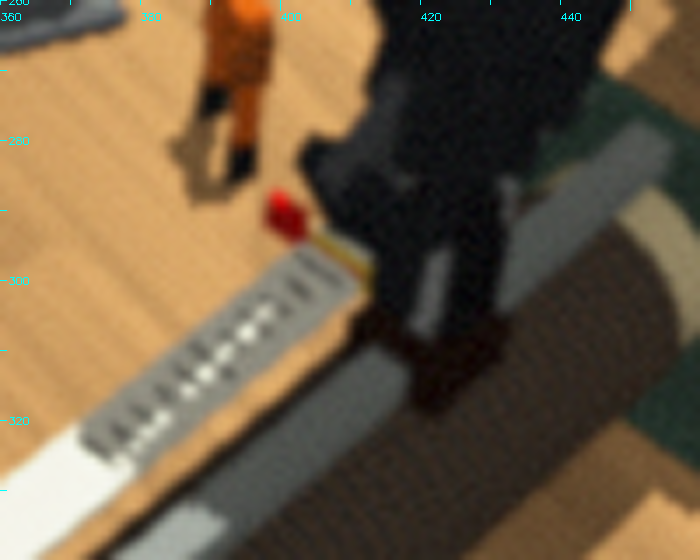

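Emit:
arm_command:
  steps:
    - [[0,0,0],[0,-0.0012,0],-1]
    - [[0,0,0],[0,-0.0018,0],-1]
    - [[0,0,0],[0,-0.0018,0],-1]
    - [[0,0,0],[0,-0.0018,0],-1]

```text
time: 28.15
eef_pos: [0.494, 0.2596, 0.1379]
tcp_rot: [0.629, 0.778, 0.005, 0.0]
contact_force: [8.7, 5.3, -3.9]
opening: 0.273
```

```bash
python3 - <<'E'
from h import *
c=grab("top","t24"); plan([0.6,.2803,.1379],12.27); crop(c,170,235,50,45,14,"t24a")
cv2.imwrite("pics/t24f.png",c["frame"][:,:,::-1])
c=grab("scene","s24"); crop(c,385,275,40,40,14,"s24a"); crop(c,240,150,180,130,4,"s24b")
E
```

```text
[[np.float64(0.008), np.float64(-0.005), np.float64(-0.003)], [np.float64(-0.002), np.float64(0.108), np.float64(0.0008)]]
t 28.2 open 23.13710167996904 F [ 8.3  4.1 -4.5] pos [0.494  0.2596 0.1379] yaw 12.11 tiltz [ 0.0066  0.0068 -1.    ]
```

View pics/t24a.png

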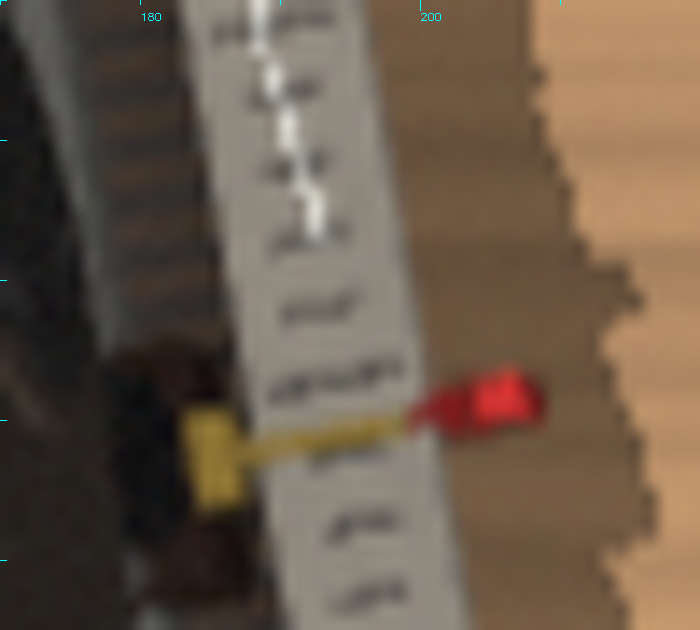

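View pics/s24a.png

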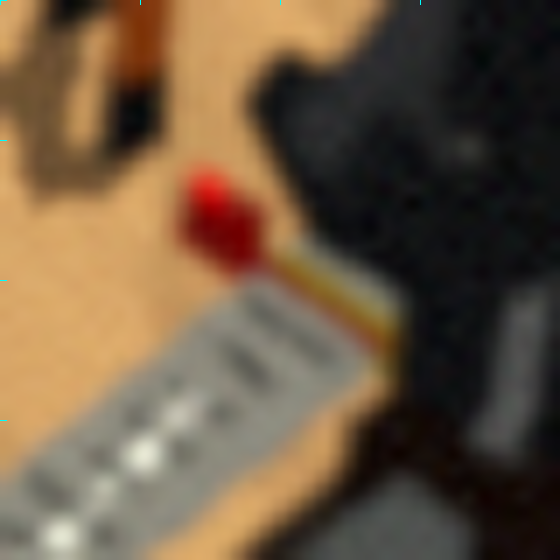

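View pics/t24f.png

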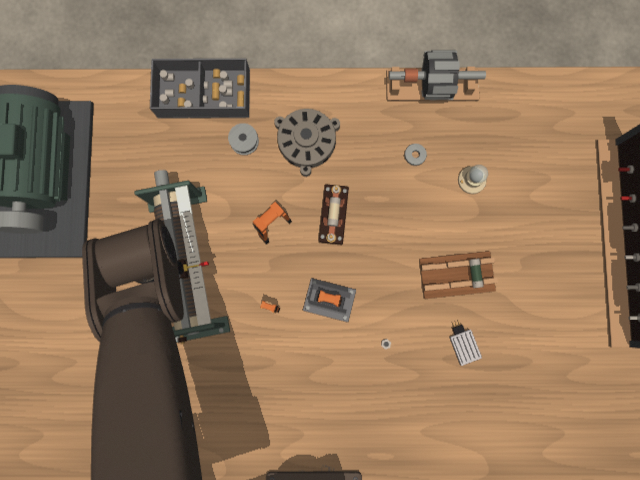

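View pics/s24b.png

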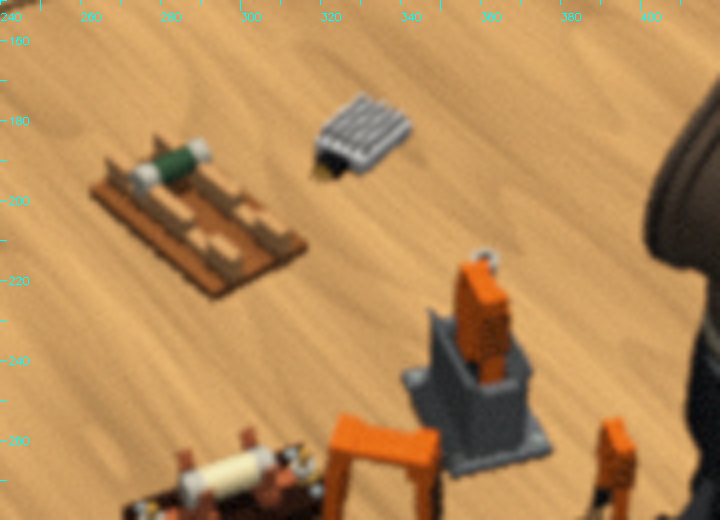

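The pointer covers the red line in the top view at (192, 266). In the scene view it lies directly over the red line. The fuse is in the clips, the tongs stand upright, and the green fuse hasn't moved. I'm handing the job in.

```bash
python3 - <<'E'
from plant import *
print(get_state()["eef_pos"],get_state()["opening"]); print(sign_off())
E
```

```text
[0.4940121  0.25956461 0.13789146] 0.27341496437240165
the job is handed in; nothing more can be done
None
```

I moved the cream fuse with the orange tongs from the rack into the two clips. Then I stood the tongs back in their stand and drew the rheostat slide to the red mark, still holding the knob with a 60 N grip. It took about 28 s of the 61 s allowed.

**Fuse:** it seated at the predicted height with about 5 N of contact. The close wrist picture after I raised the tongs showed it centred between both clips, and the last overhead picture shows it still there.

**Tongs and other parts:** the tongs stand upright in their slot, released. The green fuse and the other parts look unmoved in the last pictures.

**Pointer:** the slide is drawn about 108 mm. Both the top and scene cameras show the yellow pointer over the red line, and it never showed past it. My readings of the full draw ranged from 106.7 to 108.4 mm, so it could be about 1 mm off.

**Forces:** the highest reading at rest was about 12 N at the wrist, while drawing the slide. The 5–9 N of it sideways to the slide came from a small error in my pull direction. No check failed.

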